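# Close and latch the split mounting mould

## Robot

A 6-joint arm with a two-finger parallel gripper is mounted at the origin on the work surface; the furniture and walls round the work are solid. World frame = base frame: x ahead of the robot, y to its left, z up, the work surface at z = 0. Lengths are in m, angles in rad, forces in N, time in s.
With the tool pointing down it reaches from about 0.35 to 0.95 m from the base axis. Payload 17.4 kg.
Tool frame: the origin (TCP) lies between the finger pads; the fingertips stand 25 mm ahead of it and the grasp point (between the pads) lies 6 mm ahead of it; z points along the fingers, y is the line along which they close (so a half turn about z gives the same grasp; the last joint's range is limited). The gripper opens to 93 mm and grips with 3 to 60 N. Pads are 15 mm wide; open, the fingers measure 128 mm over their backs; the gripper's body (75 mm by 188 mm) begins 65 mm behind the grasp point.
Start: joints at [-1.234, 0.116, 1.442, -0, 1.584, -0.038], TCP at [0.247, -0.628, 0.214] pointing down, gripper open.
Joint ranges: [-2.83, 2.83], [-0.83, 2.19], [0.07, 2.5], [-1.14, 4.28], [0.01, 3], [-2.97, 2.97]. Speed limits (rad/s): [1.89, 1.89, 2.22, 3.14, 3.14, 3.14].

## Interface

Orientations are given as a 3x3 rotation matrix whose columns are the frame's x, y, z axes.
In Python, from plant import monitor, capture, get_calibration, job gives the robot as it stands.
- The arm moves only by the shell command python3 -m handwheel 'ROWS' [FORCE]. ROWS is JSON, a list of rows, each an object of numbers: "claw": the closure, from 0 (fully open) to 1 (shut); "x", "y", "z": the shift along the world's x, y, z each as a share of 25 mm, from -1 to 1; "ax", "ay", "az": the turn, a rotation vector about the world's x, y, z each as a share of pi/4 rad, from -1 to 1. In form: [{"claw": .., "x": .., "y": .., "z": .., "ax": .., "ay": .., "az": ..}, ...]. A call has exactly 10 rows; each row shifts and turns the commanded pose from where the row before left it; what a row does not reach is not made up. A row lasts 1/10 s, in which the tool goes at most 50 mm and 8.59 degrees, less where a joint would pass 70% of its speed; a pose out of reach is approached as far as the arm can. A call with a number of a shift or a turn outside -1 to 1 is refused whole. A call with a gripper value outside its range is refused whole. The fingers move at their own pace and stop on an object; FORCE is the grip in N (left out, the last holds). Time passes only in rows, so rows that do not move let the fingers close, or fill a call up. It gives the time, the measured TCP pose, the force, the opening and the grip force at its end, in the units of the state.
- monitor.get_state(): the state, without advancing time (a new reading comes with each control period).
- capture(name): name is "side" or "top" or "wrist"; returns (picture, depth): 420x560x3 uint8, red, green, blue; 420x560 float32, m along the optical axis (not along the pixel's ray), 0 where there is no reading.
- get_calibration(name): a dict with "camera_matrix" (3x3 intrinsics, pixels), "k1" (the pictures are not rectified: a ray, as slopes to the right and down, at radius r is drawn at 1 + k1 r^2 times it, then the intrinsics apply), "xyz" and "attitude" of the camera in the world. Camera axes: x right, y down, z forward; pixel columns grow to the right and rows downward; lengths in m; the calibration is good to about 2 mm. A picture is of the moment at which its call begins: read the wrist's pose just before it. get_calibration takes no time and is no camera call; for the wrist camera it gives the pose at the moment of the call.
- job.job_done(): hands the job in; it is judged then, once.
The state is a dict: "time": time; "joints": joint angles; "joint_vel": joint speeds; "effort": joint torques, N m; "tcp_pos": TCP position; "tcp_rot": TCP orientation; "force": force on the tool from outside, world axes, zero at the start; "wrist_torque": the same for the moment, N m; "width": finger opening in m; "grip_force": force on a finger pad.
Only numpy, scipy, OpenCV 4.12 (cv2) and the standard library are available. Lean on these libraries where they do the work, as an engineer would, in place of code of your own. Each camera call takes 0.05 s, during which the arm holds its last target. There are 200 camera calls.

## Task

Close the split resin mould ready for casting: push the sliding half home against the fixed half, hook the latch's wire loop over its keeper and draw it back softly until you feel it seat under the lip, then let go of it and press the lever down flat past centre so that the latch holds the mould tight. Do not tug on the loop or force anything: a thumb's press is enough. Leave the pucks, loupe and steel block lying round it where they are.

Things in the scene. Friction and masses are not known exactly. Their poses are not given: they have to be found in the camera images.
- mould: two-part aluminium mould on a dark steel base 200x140x12 mm, fixed to the bench. Origin: centre of the base's underside. Its x is the closing direction (sliding half to fixed half), z up. Fixed half: x 4 to 80 mm, 124 mm wide; both halves' tops at z 56 mm. Two 7 mm guide pillars, 30 mm up, run in -x from the fixed half at y -56 and +56 mm
- sliding_half: the half that slides on the pillars: 40 mm thick, 124 mm wide, 44 mm high, 0.8 kg, about 3 N of friction. Origin: middle of the lower edge of its parting face, axes as the mould's; its flat outer face, where it is pushed, is 40 mm from there in -x and reaches from z 0 to 44 mm of its own frame
- half_opening (a joint): how far the sliding half stands open, in m; at 0 it is home and stops dead
- keeper_seat (a point): on the sliding half, axes as the mould's, 10.5 mm above its top: where the nose bar's centre sits when the keeper is at mid-slot. The keeper (20 mm wide) may be screwed up to 5 mm either way in x; this point does not show it. Its post starts 2.5 mm in +x of the seated bar; its lip reaches 2 mm in -x, underside 2.5, top 6 mm above; foot 8.5 mm below
- loop: stiff spring-wire loop, 40 mm wide over its two side wires (wire 5 mm, thin rubber sleeves on the sides), 51.5 mm from latch pin to nose bar, stretching 1 mm per 9 N. Origin on the latch pin (loop slack), x from the nose towards the pin, y across. It hinges stiffly on the lever, stays where it is put and turns with the lever, so it lifts off unless it is caught under the lip
- loop_nose (a point): centre of the loop's nose bar (5 mm round, 27 mm long, along y); axes as the loop's
- lever: latch lever. Origin on its pivot, on the fixed half at x 32 mm of the mould, 14 mm above the half's top. Its x runs to the free end, y across, z to its outer side (faces the sliding half when it stands, up when flat). Steel plate 24 mm wide; the outer side lies 6 mm from the origin up to x 52 mm, then curls up to 10 mm at x 64 mm
- lever_angle (a joint): lever angle, rad: 0 flat (stop), 1.57 upright, 2.35 the other stop. Latch pin: 16 mm from the pivot, 0.087 rad behind the lever's direction. Stays where it is left. With the loop hooked, pressing takes up to 15 N at 50 mm from the pivot; dead centre is at about 0.17 and past it the loop pulls the lever flat
- puck_green: bystander: green resin puck, 30 mm across, 20 mm high; origin under its centre
- puck_black: bystander: black resin puck, 30 mm across, 22 mm high; origin under its centre
- loupe: bystander: black loupe standing on its skirt, 38 mm across, 34 mm high; origin under its centre
- block: bystander: square ground steel block 44x44x12 mm; origin under its centre

How it is judged:
By the outcome, as a careful person would: the job done as asked, in the order asked, and still so for the second after the job is handed in, with the robot touching nothing.
It also fails if it takes over 72 s, if anything falls off the work surface, if the arm or the gripper's body presses on something with over 40 N, if the wrist force passes 120 N, or if a joint passes its speed limit or range.

## Working session

There is one attempt and no reset: what is moved stays moved. The work goes in short steps, Python scripts to look and compute and a shell command to move; the robot and the scene stay as the last step left them, time stands still between calls to the robot, and variables do not carry over. Pictures are saved under pics/ and viewed, at most 11 in all, crops included, and the job is handed in when it is done.

```bash
mkdir -p pics; ls; cat > h.py <<'E'
import numpy as np, cv2
from plant import monitor, capture, get_calibration, job
def snap(n,f):
    c=get_calibration(n); p,d=capture(n); cv2.imwrite(f'pics/{f}.png',p[:,:,::-1]); np.savez(f'pics/{f}.npz',p=p,d=d,K=c['camera_matrix'],k1=c['k1'],t=c['xyz'],R=np.array(c['attitude'])); return c,p,d
def cloud(f):
    z=np.load(f'pics/{f}.npz'); K=z['K'];d=z['d'];h,w=d.shape
    u,v=np.meshgrid(np.arange(w),np.arange(h))
    D=np.array([float(z['k1']),0,0,0,0])
    pts=cv2.undistortPoints(np.stack([u,v],-1).reshape(-1,1,2).astype(float),K,D).reshape(h,w,2)
    P=np.concatenate([pts*d[...,None],d[...,None]],-1)
    W=P@z['R'].reshape(3,3).T+z['t']; W[d==0]=np.nan
    return W,z['p']
def proj(f,X):
    z=np.load(f'pics/{f}.npz'); R=z['R'].reshape(3,3)
    Y=(np.atleast_2d(X)-z['t'])@R
    return cv2.projectPoints(Y.reshape(-1,1,3),np.zeros(3),np.zeros(3),z['K'],np.array([float(z['k1']),0,0,0,0]))[0].reshape(-1,2)
E
python3 - <<'E'
from h import *
for n in('top','side'):
    c=snap(n,n+'0')[0]; print(n,c)
s=monitor.get_state(); print(s)
E
```

```text
pics
top {'camera_matrix': array([[442.09345753,   0.        , 281.2216723 ],
       [  0.        , 442.09345753, 203.85968838],
       [  0.        ,   0.        ,   1.        ]]), 'k1': 0.009314571846319676, 'xyz': array([0.29891849, 0.0470137 , 0.90500966]), 'attitude': array([[-0.05097445, -0.9773973 ,  0.20517339],
       [-0.99868014,  0.04859186, -0.01663774],
       [ 0.00629193, -0.20575069, -0.97858422]])}
side {'camera_matrix': array([[412.27345899,   0.        , 278.76078839],
       [  0.        , 412.27345899, 214.32038887],
       [  0.        ,   0.        ,   1.        ]]), 'k1': -0.03114461678704977, 'xyz': array([ 0.99611836, -0.34077009,  0.59782925]), 'attitude': array([[ 0.5840057 ,  0.51680543, -0.62597883],
       [ 0.81152191, -0.35344469,  0.46530532],
       [ 0.01922343, -0.77973649, -0.62581264]])}
{'time': 0.1, 'joints': array([-1.23381953e+00,  1.16436724e-01,  1.44219174e+00, -1.04056196e-05,
        1.58400074e+00, -3.77988514e-02]), 'joint_vel': array([-0.00065473, -0.00145904, -0.00170558,  0.00018083, -0.00089772,
        0.00030787]), 'effort': array([ 2.90117259e-04, -7.22894168e+01, -6.23865867e+01,  7.81973591e-02,
        2.27977219e-02, -5.19844161e-05]), 'tcp_pos': array([ 0.24702066, -0.62797582,  0.21328405]), 'tcp_rot': array([[ 9.30589826e-01,  3.66063454e-01, -3.52539580e-04],
       [ 3.66063622e-01, -9.30589316e-01,  9.74812435e-04],
       [ 2.87736399e-05, -1.03620245e-03, -9.99999463e-01]]), 'force': array([-0.60380373,  0.43117294, -0.25798095]), 'wrist_torque': array([-0.02539757,  0.01985086,  0.03560826]), 'grip_force': 0.0, 'width': 0.09273171406545748}
```

View pics/top0.png

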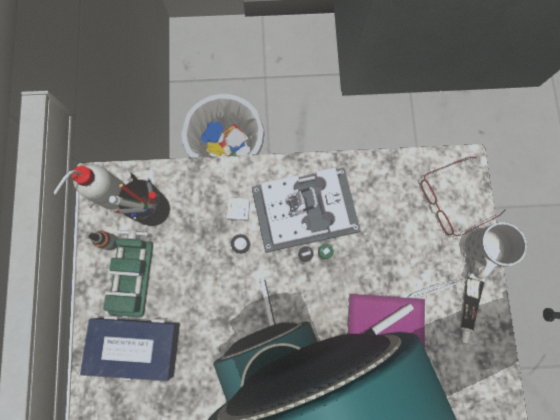

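View pics/side0.png

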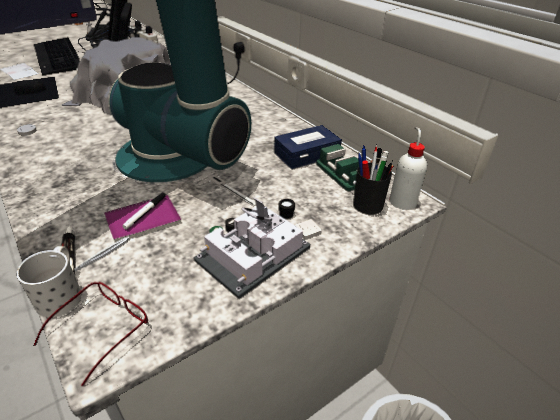

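```bash
python3 - <<'E'
from h import *
a=cv2.imread('pics/top0.png')[155:265,235:370]; b=cv2.imread('pics/side0.png')[185:305,180:330]
a=cv2.resize(a,None,fx=5.9,fy=5.9,interpolation=cv2.INTER_CUBIC)
b=cv2.resize(b,None,fx=5.3,fy=5.3,interpolation=cv2.INTER_CUBIC)
cv2.imwrite('pics/ta.png',a[:600,:800]);cv2.imwrite('pics/sb.png',b[:600,:800])
W,p=cloud('top0')
m=np.zeros(W.shape[:2],bool); m[160:255,245:365]=True
z=W[...,2]
for lo,hi in((-.01,.006),(.007,.018),(.05,.062),(.062,.2)):
    q=W[m&(z>lo)&(z<hi)]; print(lo,hi,len(q),q.min(0) if len(q) else'',q.max(0) if len(q) else'',np.median(q,0))
for lo,hi in((.007,.018),(.05,.062)):
    q=W[m&(z>lo)&(z<hi)][:,:2].astype(np.float32)
    r=cv2.minAreaRect(q); print(r)
E
```

```text
-0.01 0.006 4384 [ 0.37567488 -0.1502713  -0.00523402] [0.58850774 0.1107211  0.00599011] [ 5.15199770e-01 -1.66945768e-02  5.04850946e-04]
0.007 0.018 2674 [ 0.37927334 -0.12654942  0.00703343] [0.55971928 0.10773017 0.01798183] [ 0.46267593 -0.03086021  0.01247558]
0.05 0.062 2987 [ 0.40041724 -0.09894948  0.05001188] [0.54780964 0.07065499 0.06195527] [0.4679753  0.01281985 0.05660806]
0.062 0.2 500 [ 0.41889449 -0.06768026  0.06200336] [0.49382884 0.05062746 0.13644776] [0.47311763 0.00092158 0.09992747]
((0.4568042457103729, -0.0071547627449035645), (0.1725483238697052, 0.22597913444042206), 9.530726432800293)
((0.4741242527961731, -0.013903699815273285), (0.12476254254579544, 0.1529948115348816), 9.396677017211914)
```

View pics/ta.png

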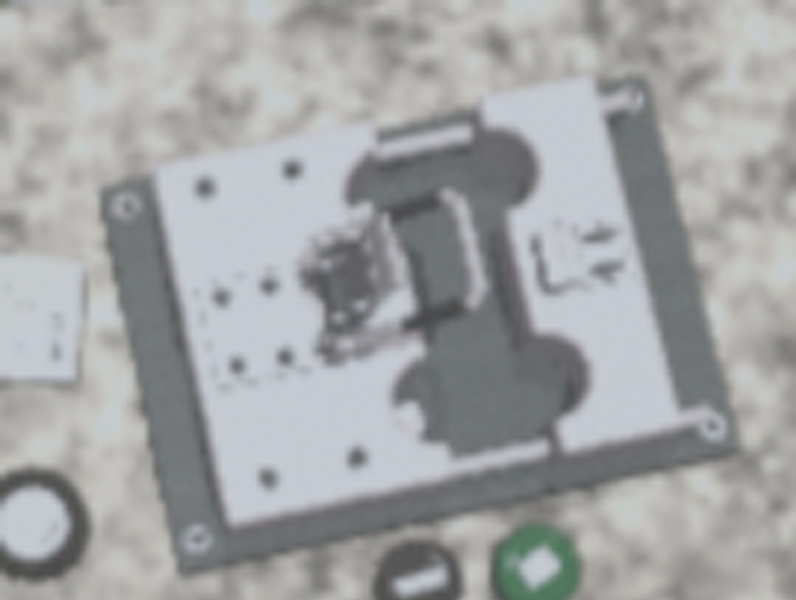

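View pics/sb.png

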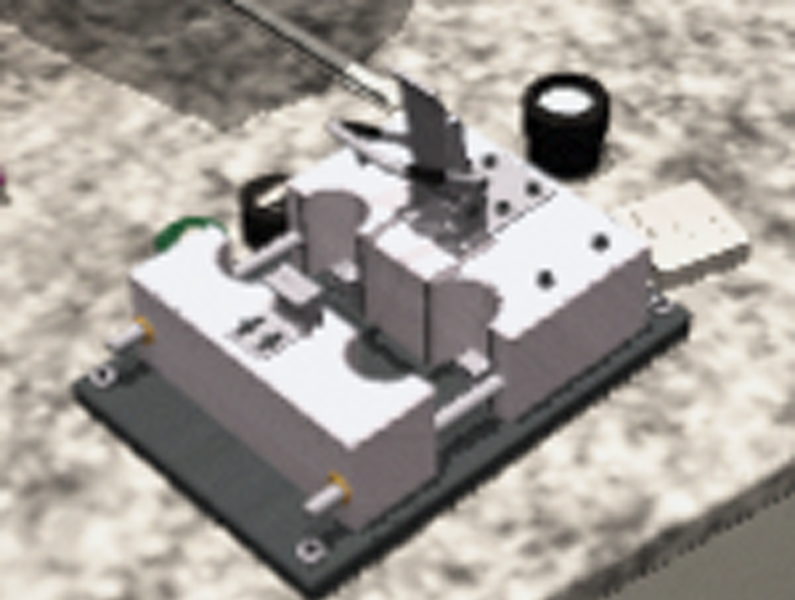

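The top view shows the fixed half on the left (+y world), the sliding half on the right standing about 33 mm open, and the keeper near (332,199). The lever is about upright at (295,203), with the loop pointing towards the sliding half. Fit: mould origin ≈ (0.475, -0.017), yaw ≈ 99.4°. The 125 mm width fits the 124 mm given. I'll move to the pre-push point with the gripper closing.

```bash
python3 -m handwheel '[{"claw":1,"x":0.49,"y":1,"z":0,"ax":0,"ay":0,"az":0.18},{"claw":1,"x":0.49,"y":1,"z":0,"ax":0,"ay":0,"az":0.18},{"claw":1,"x":0.49,"y":1,"z":0,"ax":0,"ay":0,"az":0.18},{"claw":1,"x":0.49,"y":1,"z":0,"ax":0,"ay":0,"az":0.18},{"claw":1,"x":0.49,"y":1,"z":0,"ax":0,"ay":0,"az":0.18},{"claw":1,"x":0.49,"y":1,"z":0,"ax":0,"ay":0,"az":0.18},{"claw":1,"x":0.49,"y":1,"z":0,"ax":0,"ay":0,"az":0.18},{"claw":1,"x":0.49,"y":1,"z":0,"ax":0,"ay":0,"az":0.18},{"claw":1,"x":0.49,"y":1,"z":0,"ax":0,"ay":0,"az":0.15},{"claw":1,"x":0.49,"y":1,"z":0,"ax":0,"ay":0,"az":0.14}]' 20
python3 -m handwheel '[{"claw":1,"x":0.49,"y":1,"z":0,"ax":0,"ay":0,"az":0},{"claw":1,"x":0.49,"y":1,"z":0,"ax":0,"ay":0,"az":0},{"claw":1,"x":0.49,"y":1,"z":0,"ax":0,"ay":0,"az":0},{"claw":1,"x":0.49,"y":1,"z":0,"ax":0,"ay":0,"az":0},{"claw":1,"x":0.49,"y":1,"z":0,"ax":0,"ay":0,"az":0},{"claw":1,"x":0.49,"y":1,"z":0,"ax":0,"ay":0,"az":0},{"claw":1,"x":0.49,"y":1,"z":0,"ax":0,"ay":0,"az":0},{"claw":1,"x":0.49,"y":1,"z":0,"ax":0,"ay":0,"az":0},{"claw":1,"x":0.49,"y":1,"z":0,"ax":0,"ay":0,"az":0},{"claw":1,"x":0.49,"y":1,"z":0,"ax":0,"ay":0,"az":0}]'
python3 - <<'E'
from h import *
snap('wrist','w0'); s=monitor.get_state(); print(s['tcp_pos'],s['tcp_rot'],s['time'])
E
```

```text
time: 1.1
tcp_pos: [0.3699, -0.377, 0.2137]
tcp_rot: [[-0.167, 0.986, -0.0], [0.986, 0.167, 0.0], [0.0, -0.0, -1.0]]
force: [-0.7, -0.8, -1.1]
width: 0.0179
grip_force: 0.0
time: 2.1
tcp_pos: [0.4923, -0.127, 0.2137]
tcp_rot: [[-0.162, 0.987, -0.0], [0.987, 0.162, 0.0], [0.0, -0.0, -1.0]]
force: [0.4, -0.9, -0.3]
width: 0.0004
grip_force: 0.0
[ 0.49351988 -0.12438742  0.21365119] [[-1.63213205e-01  9.86590816e-01  1.11153503e-04]
 [ 9.86589965e-01  1.63212914e-01  1.33628790e-03]
 [ 1.30022768e-03  3.27762760e-04 -9.99999101e-01]] 2.15
```

View pics/w0.png

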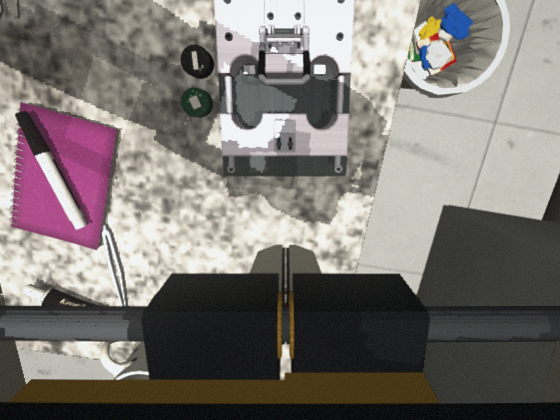

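The wrist view shows the sliding half's outer top edge at row 155, the keeper at (284,145), the loop's nose near (284,78) and the lever near (285,40). The guide pillars are at columns 230 and 340. Next I fit the mould pose from depth.

```bash
python3 - <<'E'
from h import *
yaw=np.deg2rad(99.4)
for f in('w0','top0'):
    W,p=cloud(f); z=W[...,2]
    near=(abs(W[...,0]-.475)<.13)&(abs(W[...,1]+.017)<.14)
    q=W[near&(z>.053)&(z<.060)][:,:2]
    c,wh,a=cv2.minAreaRect(q.astype(np.float32)); print(f,len(q),c,wh,a)
    a=np.deg2rad(a if a<45 else a-90); yaw2=a+np.pi/2
    O=np.array([.4747,-.0174]); X=np.array([np.cos(yaw2),np.sin(yaw2)]);Y=np.array([-X[1],X[0]])
    L=W-np.r_[O,0]; lx=L[...,:2]@X; ly=L[...,:2]@Y
    t=near&(z>.053)&(z<.060)
    strip=lambda lo,hi:t&(ly>lo)&(ly<hi)
    for lo,hi in((-.05,-.042),(.042,.05),(-.02,.02)):
        v=np.sort(lx[strip(lo,hi)]); g=np.diff(v); k=g.argmax(); print(' x range',v[[0,-1]].round(4),'gap',v[k].round(4),v[k+1].round(4))
    v=ly[t&(lx<-.05)]; print(' y sliding',v.min().round(4),v.max().round(4)); v=ly[t&(lx>.01)]; print(' y fixed',np.percentile(v,[.3,99.7]).round(4), 'zmed',np.median(z[t]))
    dk=near&(z>.061)&(abs(ly)<.03)&(z<.2)
    for xx in np.arange(-.08,.08,.004):
        s=dk&(lx>=xx)&(lx<xx+.004)
        if s.sum()>2: print('  %.3f n%d z %.3f-%.3f y %.3f..%.3f'%(xx,s.sum(),z[s].min(),z[s].max(),ly[s].min(),ly[s].max()))
E
```

```text
w0 11997 (0.4732869565486908, -0.019817613065242767) (0.1246112585067749, 0.1362805813550949) 9.262683868408203
 x range [-0.0703  0.0656] gap -0.0313 0.0071
 x range [-0.0702  0.0659] gap -0.0415 0.0149
 x range [-0.0703  0.0656] gap -0.0313 0.0061
 y sliding -0.0603 0.0637
 y fixed [-0.0593  0.0635] zmed 0.05520249042803632
  -0.052 n21 z 0.070-0.073 y -0.007..0.011
  -0.048 n87 z 0.068-0.074 y -0.008..0.011
  -0.044 n110 z 0.069-0.073 y -0.008..0.011
  -0.040 n85 z 0.070-0.073 y -0.008..0.011
  -0.012 n213 z 0.114-0.119 y -0.016..0.019
  -0.008 n154 z 0.112-0.120 y -0.018..0.022
  -0.004 n75 z 0.110-0.115 y -0.018..0.022
  0.000 n77 z 0.106-0.113 y -0.018..0.022
  0.004 n73 z 0.104-0.110 y -0.018..0.022
  0.008 n67 z 0.101-0.106 y -0.018..0.021
  0.012 n84 z 0.098-0.133 y -0.018..0.022
  0.016 n247 z 0.095-0.134 y -0.018..0.022
  0.020 n153 z 0.092-0.128 y -0.018..0.022
  0.024 n130 z 0.061-0.119 y -0.017..0.021
  0.028 n114 z 0.066-0.117 y -0.019..0.022
  0.032 n224 z 0.070-0.093 y -0.018..0.022
  0.036 n20 z 0.086-0.092 y -0.018..0.021
  0.048 n8 z 0.061-0.062 y -0.010..0.016
  
[... 718 characters left out ...]
 n15 z 0.109-0.115 y -0.019..0.020
  0.000 n14 z 0.108-0.113 y -0.019..0.020
  0.004 n13 z 0.105-0.110 y -0.020..0.020
  0.008 n15 z 0.103-0.107 y -0.019..0.020
  0.012 n23 z 0.097-0.136 y -0.019..0.019
  0.016 n42 z 0.096-0.135 y -0.020..0.020
  0.020 n55 z 0.091-0.129 y -0.019..0.020
  0.024 n50 z 0.081-0.117 y -0.019..0.020
  0.028 n46 z 0.087-0.117 y -0.018..0.021
  0.032 n47 z 0.069-0.095 y -0.019..0.020
  0.036 n25 z 0.061-0.085 y -0.014..0.014
  0.040 n4 z 0.061-0.062 y -0.026..0.009
  0.044 n3 z 0.061-0.062 y -0.008..0.008
  0.048 n8 z 0.061-0.064 y -0.013..0.014
  0.052 n8 z 0.061-0.062 y -0.012..0.018
  0.056 n4 z 0.061-0.062 y -0.003..0.009
  0.064 n9 z 0.061-0.065 y -0.014..0.014
```

```bash
python3 -m handwheel '[{"claw":1,"z":-0.88},{"claw":1,"z":-0.88},{"claw":1,"z":-0.88},{"claw":1,"z":-0.88},{"claw":1,"z":-0.88},{"claw":1,"z":-0.88},{"claw":1,"z":-0.88},{"claw":1,"x":-0.03,"y":0.2},{"claw":1,"x":-0.03,"y":0.2},{"claw":1,"x":-0.03,"y":0.2}]'
python3 -m handwheel '[{"claw":1,"x":-0.03,"y":0.18},{"claw":1,"x":-0.03,"y":0.18},{"claw":1,"x":-0.03,"y":0.18},{"claw":1,"x":-0.03,"y":0.18},{"claw":1,"x":-0.03,"y":0.18},{"claw":1,"x":-0.03,"y":0.18},{"claw":1,"x":-0.03,"y":0.18},{"claw":1,"x":-0.03,"y":0.18},{"claw":1,"x":-0.03,"y":0.18},{"claw":1,"x":0,"y":0}]'
```

```text
invalid input at $[0]: expected keys claw, x, y, z, ax, ay, az
invalid input at $[0]: expected keys claw, x, y, z, ax, ay, az
```

```bash
python3 -m handwheel '[{"claw":1,"x":0,"y":0,"z":-0.88,"ax":0,"ay":0,"az":0},{"claw":1,"x":0,"y":0,"z":-0.88,"ax":0,"ay":0,"az":0},{"claw":1,"x":0,"y":0,"z":-0.88,"ax":0,"ay":0,"az":0},{"claw":1,"x":0,"y":0,"z":-0.88,"ax":0,"ay":0,"az":0},{"claw":1,"x":0,"y":0,"z":-0.88,"ax":0,"ay":0,"az":0},{"claw":1,"x":0,"y":0,"z":-0.88,"ax":0,"ay":0,"az":0},{"claw":1,"x":0,"y":0,"z":-0.88,"ax":0,"ay":0,"az":0},{"claw":1,"x":-0.03,"y":0.2,"z":0,"ax":0,"ay":0,"az":0},{"claw":1,"x":-0.03,"y":0.2,"z":0,"ax":0,"ay":0,"az":0},{"claw":1,"x":-0.03,"y":0.2,"z":0,"ax":0,"ay":0,"az":0}]'
python3 -m handwheel '[{"claw":1,"x":-0.03,"y":0.18,"z":0,"ax":0,"ay":0,"az":0},{"claw":1,"x":-0.03,"y":0.18,"z":0,"ax":0,"ay":0,"az":0},{"claw":1,"x":-0.03,"y":0.18,"z":0,"ax":0,"ay":0,"az":0},{"claw":1,"x":-0.03,"y":0.18,"z":0,"ax":0,"ay":0,"az":0},{"claw":1,"x":-0.03,"y":0.18,"z":0,"ax":0,"ay":0,"az":0},{"claw":1,"x":-0.03,"y":0.18,"z":0,"ax":0,"ay":0,"az":0},{"claw":1,"x":-0.03,"y":0.18,"z":0,"ax":0,"ay":0,"az":0},{"claw":1,"x":-0.03,"y":0.18,"z":0,"ax":0,"ay":0,"az":0},{"claw":1,"x":0,"y":0,"z":0,"ax":0,"ay":0,"az":0},{"claw":1,"x":0,"y":0,"z":0,"ax":0,"ay":0,"az":0}]'
```

```text
time: 3.15
tcp_pos: [0.4903, -0.1128, 0.0613]
tcp_rot: [[-0.162, 0.987, 0.001], [0.987, 0.162, -0.0], [-0.001, 0.001, -1.0]]
force: [0.5, 0.2, 0.1]
width: 0.0002
grip_force: 0.0
time: 4.15
tcp_pos: [0.4839, -0.0771, 0.06]
tcp_rot: [[-0.162, 0.987, 0.0], [0.987, 0.162, -0.0], [-0.0, 0.0, -1.0]]
force: [0.7, 0.3, -0.5]
width: 0.0002
grip_force: 0.0
```

```bash
python3 -m handwheel '[{"claw":1,"x":-0.02,"y":0.1,"z":0,"ax":0,"ay":0,"az":0},{"claw":1,"x":-0.02,"y":0.1,"z":0,"ax":0,"ay":0,"az":0},{"claw":1,"x":-0.02,"y":0.1,"z":0,"ax":0,"ay":0,"az":0},{"claw":1,"x":0,"y":0.06,"z":0,"ax":0,"ay":0,"az":0},{"claw":1,"x":-0.02,"y":0.06,"z":0,"ax":0,"ay":0,"az":0},{"claw":1,"x":0,"y":0.06,"z":0,"ax":0,"ay":0,"az":0},{"claw":1,"x":-0.01,"y":0.06,"z":0,"ax":0,"ay":0,"az":0},{"claw":1,"x":-0.01,"y":0.06,"z":0,"ax":0,"ay":0,"az":0},{"claw":1,"x":-0.01,"y":0.06,"z":0,"ax":0,"ay":0,"az":0},{"claw":1,"x":-0.01,"y":0.06,"z":0,"ax":0,"ay":0,"az":0}]'
```

```text
time: 5.15
tcp_pos: [0.4808, -0.059, 0.0599]
tcp_rot: [[-0.162, 0.987, -0.0], [0.987, 0.162, -0.0], [-0.0, -0.0, -1.0]]
force: [-1.2, -2.9, 0.9]
width: 0.0006
grip_force: 1.6
```

```bash
python3 -m handwheel '[{"claw":1,"x":-0.005,"y":0.03,"z":0,"ax":0,"ay":0,"az":0},{"claw":1,"x":-0.005,"y":0.03,"z":0,"ax":0,"ay":0,"az":0},{"claw":1,"x":-0.005,"y":0.03,"z":0,"ax":0,"ay":0,"az":0},{"claw":1,"x":-0.005,"y":0.03,"z":0,"ax":0,"ay":0,"az":0},{"claw":1,"x":-0.005,"y":0.03,"z":0,"ax":0,"ay":0,"az":0},{"claw":1,"x":-0.005,"y":0.03,"z":0,"ax":0,"ay":0,"az":0},{"claw":1,"x":-0.005,"y":0.03,"z":0,"ax":0,"ay":0,"az":0},{"claw":1,"x":0,"y":0,"z":0,"ax":0,"ay":0,"az":0},{"claw":1,"x":0,"y":0,"z":0,"ax":0,"ay":0,"az":0},{"claw":1,"x":0,"y":0,"z":0,"ax":0,"ay":0,"az":0}]'
python3 - <<'E'
from h import *
snap('top','top1');W,p=cloud('top1');z=W[...,2]
O=np.array([.4747,-.0174]);y=np.deg2rad(99.35);X=np.array([np.cos(y),np.sin(y)]);Y=np.array([-X[1],X[0]])
L=W[...,:2]-O;lx=L@X;ly=L@Y
t=(z>.053)&(z<.06)&(abs(lx)<.13)
for lo,hi in((-.055,-.04),(.04,.055),(-.06,.06)):
    v=np.sort(lx[t&(ly>lo)&(ly<hi)]);print(v[[0,1,-2,-1]])
s=monitor.get_state();l=s['tcp_pos'][:2]-O;print(l@X,l@Y,s['force'])
E
```

```text
time: 6.15
tcp_pos: [0.48, -0.0538, 0.0599]
tcp_rot: [[-0.162, 0.987, 0.0], [0.987, 0.162, 0.0], [0.0, 0.0, -1.0]]
force: [-0.6, -1.4, 0.6]
width: 0.0004
grip_force: 0.5
[0.0154568  0.01578996 0.07931881 0.07969943]
[0.04661624 0.04714142 0.07943495 0.079876  ]
[-0.05084398 -0.05067415  0.07995305  0.08001361]
-0.03675884559504344 0.0006636135157551293 [-0.47387876 -1.16030656 -0.11308446]
```

```bash
python3 -m handwheel '[{"claw":1,"x":-0.004,"y":0.024,"z":0,"ax":0,"ay":0,"az":0},{"claw":1,"x":-0.004,"y":0.024,"z":0,"ax":0,"ay":0,"az":0},{"claw":1,"x":-0.004,"y":0.024,"z":0,"ax":0,"ay":0,"az":0},{"claw":1,"x":-0.004,"y":0.024,"z":0,"ax":0,"ay":0,"az":0},{"claw":1,"x":-0.004,"y":0.024,"z":0,"ax":0,"ay":0,"az":0},{"claw":1,"x":0,"y":0,"z":0,"ax":0,"ay":0,"az":0},{"claw":1,"x":0,"y":0,"z":0,"ax":0,"ay":0,"az":0},{"claw":1,"x":0,"y":0,"z":0,"ax":0,"ay":0,"az":0},{"claw":1,"x":0,"y":0,"z":0,"ax":0,"ay":0,"az":0},{"claw":1,"x":0,"y":0,"z":0,"ax":0,"ay":0,"az":0}]'
```

```text
time: 7.2
tcp_pos: [0.4795, -0.0508, 0.0599]
tcp_rot: [[-0.162, 0.987, -0.0], [0.987, 0.162, 0.0], [0.0, 0.0, -1.0]]
force: [0.4, 0.2, -0.6]
width: 0.001
grip_force: 0.4
```

```bash
python3 - <<'E'
from h import *
snap('side','side1')
b=cv2.imread('pics/side1.png')[165:305,170:350]
cv2.imwrite('pics/sb1.png',cv2.resize(b,None,fx=4.2,fy=4.2,interpolation=cv2.INTER_CUBIC))
E
```

```text
(no output)
```

View pics/sb1.png

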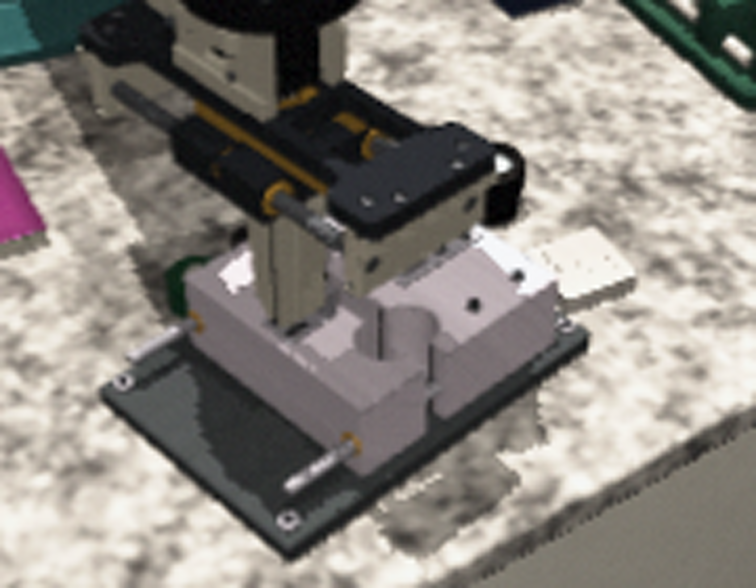

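```bash
python3 - <<'E'
from h import *
W,p=cloud('side1');z=W[...,2]
O=np.array([.4747,-.0174]);y=np.deg2rad(99.35);X=np.array([np.cos(y),np.sin(y)]);Y=np.array([-X[1],X[0]])
L=W[...,:2]-O;lx=L@X;ly=L@Y
for zl,zh in((.02,.03),(.03,.045),(.053,.059),(.062,.07),(.07,.09),(.09,.11)):
    s=(z>zl)&(z<zh)&(lx>-.1)&(lx<.02)&(abs(ly)<.035)
    if s.sum():print(zl,s.sum(),'x',np.percentile(lx[s],[0,5,50,100]).round(4),'y',ly[s].min().round(4),ly[s].max().round(4))
t=(z>.053)&(z<.059)&(ly<-.04)&(ly>-.06);v=np.sort(lx[t]);k=np.diff(v).argmax();print(v[0],v[k],v[k+1],v[-1])
# finger pixels: column 185..  (crop 285,320)->full
for u,v in((270,300),(285,315),(290,330),(285,345),(285,380)):
    U=170+u/4.2;V=165+v/4.2;i,j=int(V),int(U);print((u,v),lx[i,j].round(4),ly[i,j].round(4),z[i,j].round(4))
E
```

```text
0.02 136 x [-0.0497 -0.0491 -0.0478  0.0198] y -0.0343 0.0349
0.03 231 x [-0.05   -0.0492 -0.0473  0.0196] y -0.0348 0.0343
0.053 391 x [-0.0498 -0.048  -0.0329  0.02  ] y -0.0349 0.0349
0.062 23 x [-0.0455 -0.045  -0.0433 -0.0162] y -0.0107 0.009
0.07 122 x [-0.0462 -0.0453 -0.0438 -0.0148] y -0.0174 0.0133
0.09 142 x [-0.046  -0.0455 -0.0439 -0.0281] y -0.0191 0.0148
-0.04854289590945429 0.08007226649103283 0.27251750869103114 0.28354230410430137
(270, 300) -0.0441 0.0021 0.0763
(285, 315) -0.0442 -0.0065 0.0718
(290, 330) -0.0383 -0.0046 0.059
(285, 345) -0.0466 -0.0082 0.0564
(285, 380) -0.0477 -0.0081 0.0359
```

```bash
python3 - <<'E'
from h import *
s=monitor.get_state();T=s['tcp_pos'];R=s['tcp_rot']
W,p=cloud('side1')
l=(W-T)@R
m=(np.abs(l)<.2).all(-1)&(np.abs(l[...,1])<.022)&(np.abs(l[...,0])<.04)
for a in np.arange(-.14,.06,.008):
    k=m&(l[...,2]>=a)&(l[...,2]<a+.008)
    if k.sum():q=l[k];print('%.3f n%d x %.3f..%.3f y %.3f..%.3f'%(a,k.sum(),q[:,0].min(),q[:,0].max(),q[:,1].min(),q[:,1].max()))
W,p=cloud('w0');T0=np.array([.4935,-.1244,.2137]);l=(W-T0)@R
m=(np.abs(l[...,0])<.03)&(np.abs(l[...,1])<.06)&(l[...,2]<.12);print('wrist tip z max',np.percentile(l[m][:,2],[50,95,99,100]))
E
```

```text
-0.140 n151 x -0.025..0.023 y -0.022..0.022
-0.132 n121 x -0.027..0.020 y -0.022..0.022
-0.124 n60 x -0.025..0.017 y -0.022..0.022
-0.116 n211 x -0.039..0.017 y -0.022..0.022
-0.108 n54 x -0.039..-0.035 y -0.021..0.022
-0.100 n41 x -0.038..-0.035 y -0.020..0.021
-0.076 n14 x -0.011..0.007 y 0.009..0.020
-0.068 n32 x -0.012..0.007 y -0.000..0.019
-0.060 n51 x -0.012..0.003 y -0.014..0.019
-0.052 n59 x -0.012..0.005 y -0.013..0.020
-0.044 n55 x -0.012..0.006 y -0.014..0.018
-0.036 n51 x -0.012..0.005 y -0.012..0.018
-0.028 n50 x -0.012..0.005 y -0.013..0.018
-0.020 n55 x -0.012..0.018 y -0.012..0.017
-0.012 n30 x -0.012..0.019 y -0.008..0.011
-0.004 n116 x -0.016..0.040 y -0.021..0.022
0.004 n177 x -0.016..0.040 y -0.022..0.022
0.012 n77 x -0.016..0.040 y -0.021..0.022
0.020 n65 x -0.016..0.039 y -0.022..0.022
0.028 n57 x -0.016..0.040 y -0.021..0.022
0.036 n49 x -0.016..0.039 y -0.022..0.021
0.044 n229 x -0.040..-0.013 y -0.022..0.021
wrist tip z max [-0.11240431 -0.1005461  -0.01718961 -0.00312858]
```

The picture and depth show the fingertip resting just above the sliding half's top, pushing on the keeper. The tips lie at about the reported TCP height, not 25 mm below it. The half is about 7 mm open (outer face at -48). I'll back off, go lower and push on the outer face.

```bash
python3 -m handwheel '[{"claw":1,"x":0.03,"y":-0.2,"z":0.1,"ax":0,"ay":0,"az":0},{"claw":1,"x":0.05,"y":-0.36,"z":0.1,"ax":0,"ay":0,"az":0},{"claw":1,"x":0.06,"y":-0.4,"z":0,"ax":0,"ay":0,"az":0},{"claw":1,"x":0.06,"y":-0.4,"z":0,"ax":0,"ay":0,"az":0},{"claw":1,"x":0.06,"y":-0.4,"z":0,"ax":0,"ay":0,"az":0},{"claw":1,"x":0.06,"y":-0.4,"z":0,"ax":0,"ay":0,"az":0},{"claw":1,"x":0,"y":0,"z":-0.5,"ax":0,"ay":0,"az":0},{"claw":1,"x":0,"y":0,"z":-0.5,"ax":0,"ay":0,"az":0},{"claw":1,"x":0,"y":0,"z":-0.4,"ax":0,"ay":0,"az":0},{"claw":1,"x":0,"y":0,"z":0,"ax":0,"ay":0,"az":0}]'
python3 - <<'E'
from h import *
snap('wrist','w1');snap('side','side2')
s=monitor.get_state();T=s['tcp_pos'];R=s['tcp_rot']
W,p=cloud('side2');l=(W-T)@R
O=np.array([.4747,-.0174]);y=np.deg2rad(99.35);X=np.array([np.cos(y),np.sin(y)]);Y=np.array([-X[1],X[0]])
print(T,(T[:2]-O)@X,(T[:2]-O)@Y)
for a in np.arange(-.1,.03,.008):
    k=(abs(l[...,0])<.018)&(abs(l[...,1])<.022)&(l[...,2]>=a)&(l[...,2]<a+.008)
    if k.sum():q=l[k];print('%.3f n%d x %.3f..%.3f y %.3f..%.3f'%(a,k.sum(),q[:,0].min(),q[:,0].max(),q[:,1].min(),q[:,1].max()))
for f in('w1','side2'):
    W,p=cloud(f);z=W[...,2];L=W[...,:2]-O;lx=L@X;ly=L@Y
    t=(z>.052)&(z<.060)&(ly<-.045)&(ly>-.06)&(abs(lx)<.1);v=np.sort(lx[t]);print(f,v[0],v[-1]);w=np.diff(v);i=np.argsort(w)[-2:];print(v[i],v[i+1])
    t=(z>.066)&(z<.078)&(abs(ly)<.012)&(lx<0)&(lx>-.06);print('keeper',np.percentile(lx[t],[0,5,95,100]),z[t].max())
E
```

```text
time: 8.25
tcp_pos: [0.4864, -0.1043, 0.0277]
tcp_rot: [[-0.162, 0.987, -0.003], [0.987, 0.162, 0.001], [0.001, -0.003, -1.0]]
force: [-0.2, 0.0, 0.8]
width: 0.0003
grip_force: 0.0
[ 0.48732788 -0.10458039  0.02960635] -0.08807372539404001 0.0017036482992442259
-0.076 n3 x -0.004..-0.001 y 0.019..0.020
-0.068 n12 x -0.012..-0.001 y 0.004..0.019
-0.060 n27 x -0.011..-0.006 y -0.005..0.019
-0.052 n44 x -0.012..-0.001 y -0.013..0.018
-0.044 n49 x -0.012..0.005 y -0.013..0.019
-0.036 n52 x -0.012..0.005 y -0.013..0.018
-0.028 n51 x -0.012..0.007 y -0.014..0.017
-0.020 n43 x -0.011..0.007 y -0.014..0.016
-0.012 n19 x -0.012..0.006 y -0.011..0.013
-0.004 n1 x -0.009..-0.009 y -0.002..-0.002
0.012 n222 x -0.013..0.018 y -0.022..0.022
0.020 n40 x -0.013..0.017 y -0.021..0.022
0.028 n64 x -0.018..-0.011 y -0.021..0.022
w1 -0.046216009765707604 0.030922884447256556
[-0.01469974 -0.00666337] [-0.01430605  0.00571099]
keeper [-0.0242888  -0.023704   -0.0128714  -0.01245934] 0.07370733851538153
side2 -0.048885738630932464 0.0786254841413926
[-0.01071955 -0.00858907] [-0.00865082  0.00314219]Traceback (most recent call last):
  File "<stdin>", line 13, in <module>
    return _quantile_unchecked(
        a, q, axis, out, overwrite_input, method, keepdims, weights)
    return _ureduce(a,
                    func=_quantile_ureduce_func,
    ...<5 lines>...
                    overwrite_input=overwrite_input,
                    method=method)
    r = func(a, **kwargs)
    result = _quantile(arr,
                       quantiles=q,
    ...<2 lines>...
                       out=out,
                       weights=wgt)
    slices_having_nans = np.isnan(arr[-1, ...])
                                  ~~~^^^^^^^^^
IndexError: index -1 is out of bounds for axis 0 with size 0
```

View pics/w1.png

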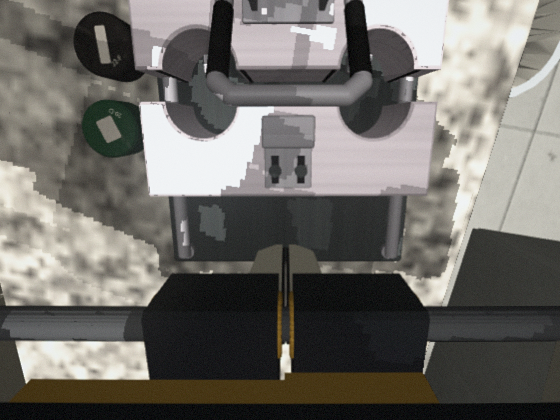

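The wrist view shows the keeper at (288,132), its screws at (289,170), the half's outer edge at row 195, and the loop's nose bar at row 95 from column 225 to 360. The half is about 8 mm open. I push on the outer face.

```bash
python3 -m handwheel '[{"claw":1,"x":-0.025,"y":0.15,"z":0,"ax":0,"ay":0,"az":0},{"claw":1,"x":-0.025,"y":0.15,"z":0,"ax":0,"ay":0,"az":0},{"claw":1,"x":-0.025,"y":0.15,"z":0,"ax":0,"ay":0,"az":0},{"claw":1,"x":-0.025,"y":0.15,"z":0,"ax":0,"ay":0,"az":0},{"claw":1,"x":-0.025,"y":0.15,"z":0,"ax":0,"ay":0,"az":0},{"claw":1,"x":-0.025,"y":0.15,"z":0,"ax":0,"ay":0,"az":0},{"claw":1,"x":-0.025,"y":0.15,"z":0,"ax":0,"ay":0,"az":0},{"claw":1,"x":-0.025,"y":0.15,"z":0,"ax":0,"ay":0,"az":0},{"claw":1,"x":-0.025,"y":0.15,"z":0,"ax":0,"ay":0,"az":0},{"claw":1,"x":-0.01,"y":0.06,"z":0,"ax":0,"ay":0,"az":0}]'
python3 -m handwheel '[{"claw":1,"x":-0.005,"y":0.03,"z":0,"ax":0,"ay":0,"az":0},{"claw":1,"x":-0.005,"y":0.03,"z":0,"ax":0,"ay":0,"az":0},{"claw":1,"x":-0.005,"y":0.03,"z":0,"ax":0,"ay":0,"az":0},{"claw":1,"x":-0.005,"y":0.03,"z":0,"ax":0,"ay":0,"az":0},{"claw":1,"x":-0.005,"y":0.03,"z":0,"ax":0,"ay":0,"az":0},{"claw":1,"x":0,"y":0.02,"z":0,"ax":0,"ay":0,"az":0},{"claw":1,"x":0,"y":0.02,"z":0,"ax":0,"ay":0,"az":0},{"claw":1,"x":0,"y":0.02,"z":0,"ax":0,"ay":0,"az":0},{"claw":1,"x":0,"y":0,"z":0,"ax":0,"ay":0,"az":0},{"claw":1,"x":0,"y":0,"z":0,"ax":0,"ay":0,"az":0}]'
```

```text
time: 9.35
tcp_pos: [0.4816, -0.0695, 0.0299]
tcp_rot: [[-0.162, 0.987, 0.0], [0.987, 0.162, -0.0], [-0.0, -0.0, -1.0]]
force: [0.0, -3.6, -0.2]
width: 0.0007
grip_force: 1.6
time: 10.35
tcp_pos: [0.4809, -0.0643, 0.0299]
tcp_rot: [[-0.162, 0.987, -0.0], [0.987, 0.162, 0.0], [0.0, -0.0, -1.0]]
force: [-0.7, -2.0, -0.7]
width: 0.0007
grip_force: 1.0
```

```bash
python3 -m handwheel '[{"claw":1,"x":-0.002,"y":0.016,"z":0,"ax":0,"ay":0,"az":0},{"claw":1,"x":-0.002,"y":0.016,"z":0,"ax":0,"ay":0,"az":0},{"claw":1,"x":-0.002,"y":0.016,"z":0,"ax":0,"ay":0,"az":0},{"claw":1,"x":-0.002,"y":0.016,"z":0,"ax":0,"ay":0,"az":0},{"claw":1,"x":-0.002,"y":0.016,"z":0,"ax":0,"ay":0,"az":0},{"claw":1,"x":0,"y":0,"z":0,"ax":0,"ay":0,"az":0},{"claw":1,"x":0,"y":0,"z":0,"ax":0,"ay":0,"az":0},{"claw":1,"x":0,"y":0,"z":0,"ax":0,"ay":0,"az":0},{"claw":1,"x":0,"y":0,"z":0,"ax":0,"ay":0,"az":0},{"claw":1,"x":0,"y":0,"z":0,"ax":0,"ay":0,"az":0}]'
python3 -m handwheel '[{"claw":1,"x":-0.002,"y":0.012,"z":0,"ax":0,"ay":0,"az":0},{"claw":1,"x":-0.002,"y":0.012,"z":0,"ax":0,"ay":0,"az":0},{"claw":1,"x":-0.002,"y":0.012,"z":0,"ax":0,"ay":0,"az":0},{"claw":1,"x":-0.002,"y":0.012,"z":0,"ax":0,"ay":0,"az":0},{"claw":1,"x":0,"y":0,"z":0,"ax":0,"ay":0,"az":0},{"claw":1,"x":0,"y":0,"z":0,"ax":0,"ay":0,"az":0},{"claw":1,"x":0,"y":0,"z":0,"ax":0,"ay":0,"az":0},{"claw":1,"x":0,"y":0,"z":0,"ax":0,"ay":0,"az":0},{"claw":1,"x":0,"y":0,"z":0,"ax":0,"ay":0,"az":0},{"claw":1,"x":0,"y":0,"z":0,"ax":0,"ay":0,"az":0}]'
```

```text
time: 11.35
tcp_pos: [0.4808, -0.0623, 0.0299]
tcp_rot: [[-0.162, 0.987, 0.0], [0.987, 0.162, 0.0], [0.0, 0.0, -1.0]]
force: [-0.5, -1.1, -0.0]
width: 0.0007
grip_force: 0.6
time: 12.35
tcp_pos: [0.4805, -0.0612, 0.03]
tcp_rot: [[-0.162, 0.987, 0.0], [0.987, 0.162, 0.0], [0.0, 0.0, -1.0]]
force: [2.0, -2.5, -1.0]
width: 0.0004
grip_force: 1.0
```

```bash
python3 -m handwheel '[{"claw":1,"x":-0.003,"y":0.02,"z":0,"ax":0,"ay":0,"az":0},{"claw":1,"x":-0.003,"y":0.02,"z":0,"ax":0,"ay":0,"az":0},{"claw":1,"x":-0.003,"y":0.02,"z":0,"ax":0,"ay":0,"az":0},{"claw":1,"x":-0.002,"y":0.012,"z":0,"ax":0,"ay":0,"az":0},{"claw":1,"x":0,"y":0,"z":0,"ax":0,"ay":0,"az":0},{"claw":1,"x":0,"y":0,"z":0,"ax":0,"ay":0,"az":0},{"claw":1,"x":0,"y":0,"z":0,"ax":0,"ay":0,"az":0},{"claw":1,"x":0,"y":0,"z":0,"ax":0,"ay":0,"az":0},{"claw":1,"x":0,"y":0,"z":0,"ax":0,"ay":0,"az":0},{"claw":1,"x":0,"y":0,"z":0,"ax":0,"ay":0,"az":0}]'
python3 - <<'E'
from h import *
snap('side','side3')
O=np.array([.4747,-.0174]);y=np.deg2rad(99.35);X=np.array([np.cos(y),np.sin(y)]);Y=np.array([-X[1],X[0]])
W,p=cloud('side3');z=W[...,2];L=W[...,:2]-O;lx=L@X;ly=L@Y
t=(z>.02)&(z<.05)&(abs(ly)<.055)&(abs(ly)>.025)&(lx<-.03)&(lx>-.06);print('face',np.median(lx[t]),np.percentile(lx[t],[5,95]))
t=(z>.052)&(z<.060)&(ly<-.045)&(ly>-.06)&(abs(lx)<.1);v=np.sort(lx[t]);w=np.diff(v);i=np.argsort(w)[-3:];print(v[i],v[i+1],v[0],v[-1])
E
```

```text
time: 13.35
tcp_pos: [0.4804, -0.0604, 0.03]
tcp_rot: [[-0.162, 0.987, 0.001], [0.987, 0.162, -0.002], [-0.002, 0.0, -1.0]]
force: [3.2, -13.6, -2.7]
width: 0.0002
grip_force: 6.4
face -0.03593581046472078 [-0.0509097  -0.03477406]
[-0.01778524  0.00195735  0.01167633] [-0.01639089  0.00389766  0.01370172] -0.03602583878742734 0.07908443543763359
```

13.6 N with the outer face at -36 mm, which is exactly home since the parting plane is at x = 4 mm. Now I back off, rise, open the gripper and look at the latch.

```bash
python3 -m handwheel '[{"claw":1,"x":0.03,"y":-0.2,"z":0,"ax":0,"ay":0,"az":0},{"claw":1,"x":0.07,"y":-0.45,"z":0,"ax":0,"ay":0,"az":0},{"claw":1,"x":0.07,"y":-0.45,"z":0.4,"ax":0,"ay":0,"az":0},{"claw":0.4,"x":0.07,"y":-0.45,"z":0.8,"ax":0,"ay":0,"az":0},{"claw":0.3,"x":0,"y":0,"z":0.9,"ax":0,"ay":0,"az":0},{"claw":0.3,"x":0,"y":0,"z":0.9,"ax":0,"ay":0,"az":0},{"claw":0.3,"x":0,"y":0,"z":0.9,"ax":0,"ay":0,"az":0},{"claw":0.3,"x":0,"y":0,"z":0.9,"ax":0,"ay":0,"az":0},{"claw":0.3,"x":0,"y":0,"z":0,"ax":0,"ay":0,"az":0},{"claw":0.3,"x":0,"y":0,"z":0,"ax":0,"ay":0,"az":0}]'
cat >> h.py <<'E'
O=np.array([.4747,-.0174]);_y=np.deg2rad(99.35);X=np.array([np.cos(_y),np.sin(_y)]);Y=np.array([-X[1],X[0]])
def mould(W): L=W[...,:2]-O; return L@X,L@Y,W[...,2]
def prof(f,dx=0,dy=0):
    W,p=cloud(f);lx,ly,z=mould(W);lx=lx-dx;ly=ly-dy
    t=(z>.052)&(z<.06)&(abs(ly)<.07)&(abs(lx)<.1)
    print(f,'top x',np.percentile(lx[t],[.2,99.8]).round(4),'y',np.percentile(ly[t],[.2,99.8]).round(4))
    t=(z>.067)&(z<.077)&(abs(ly)<.013)&(lx<.01)&(lx>-.03);print(' keeper x',np.percentile(lx[t],[1,99]).round(4),'y',np.percentile(ly[t],[1,99]).round(4),'z',np.median(z[t]).round(4))
    for n,m in(('wireL',(ly<-.014)&(ly>-.024)),('wireR',(ly>.014)&(ly<.024)),('mid',abs(ly)<.008)):
        print(' ',n,end=' ')
        for a in np.arange(-.03,.05,.005):
            k=m&(z>.066)&(z<.16)&(lx>=a)&(lx<a+.005)
            if k.sum()>2: print('%.1f:%.1f(%.1f)'%(np.median(lx[k])*1e3,np.percentile(z[k],95)*1e3,np.median(ly[k])*1e3),end=' ')
        print()
E
python3 - <<'E'
from h import *
s=monitor.get_state();print(s['tcp_pos'],mould(s['tcp_pos']),s['width'])
snap('wrist','w2');snap('top','top2');snap('side','side4')
prof('w2');prof('top2');prof('side4')
E
```

```text
time: 14.4
tcp_pos: [0.4864, -0.0987, 0.1504]
tcp_rot: [[-0.162, 0.987, 0.001], [0.987, 0.162, -0.0], [-0.0, 0.001, -1.0]]
force: [-1.2, 0.7, -0.7]
width: 0.0521
grip_force: 0.0
[ 0.48638591 -0.09868542  0.15038549] (np.float64(-0.08210403412732167), np.float64(0.0016753773811656193), array(0.15038549)) 0.052076000065507035
w2 top x [-0.0341  0.0745] y [-0.0597  0.0637]
 keeper x [-0.0053 -0.0004] y [-0.0079  0.0117] z 0.0714
  wireL -6.5:116.9(-15.6) -2.4:115.2(-16.3) 2.7:111.6(-15.9) 7.5:108.2(-16.1) 12.1:104.5(-16.2) 17.7:100.9(-15.9) 22.4:97.7(-15.6) 27.7:93.7(-16.3) 32.6:90.1(-16.5) 36.0:89.5(-15.8) 
  wireR -10.4:118.5(15.3) -7.0:118.1(17.1) -2.4:115.6(18.9) 2.5:112.0(19.2) 7.6:108.3(19.3) 12.5:104.6(18.9) 17.4:101.1(19.1) 22.5:97.3(19.1) 27.5:93.7(18.8) 32.7:89.9(18.9) 36.2:88.9(17.6) 40.6:74.3(15.2) 
  mid -11.0:117.9(-0.1) -8.2:118.4(-0.1) -2.5:72.6(0.1) 17.5:133.4(0.1) 22.2:127.2(-0.0) 29.1:107.4(-7.9) 32.6:91.3(0.1) 35.2:91.9(-4.7) 
top2 top x [-0.0354  0.0799] y [-0.0616  0.0622]
 keeper x [-0.0134 -0.0017] y [-0.0095  0.0073] z 0.0727
  wireL -7.1:116.9(-15.7) -2.6:116.6
[... 292 characters left out ...]
:90.3(18.1) 37.3:74.7(14.1) 
  mid -11.2:120.4(1.0) -8.2:118.7(-1.0) -3.1:75.0(-0.2) 14.1:133.6(1.1) 17.5:134.6(0.2) 22.8:125.7(-0.2) 26.9:97.8(-1.9) 32.9:91.4(-1.1) 
side4 top x [-0.0369  0.079 ] y [-0.0624  0.0615]
 keeper x [-0.0143 -0.0023] y [-0.0103  0.0097] z 0.0719
  wireL -12.3:117.6(-16.4) -7.6:117.5(-17.6) -2.6:114.5(-18.7) 3.9:109.9(-19.0) 7.0:106.6(-19.3) 12.7:102.3(-19.3) 16.8:99.6(-18.5) 23.5:95.0(-17.7) 28.0:91.5(-17.8) 31.6:90.6(-18.2) 
  wireR -1.3:111.6(16.5) 3.2:110.8(16.6) 7.9:105.5(16.1) 12.6:102.5(16.1) 16.5:99.6(16.0) 22.4:95.6(16.1) 26.0:92.4(16.5) 
  mid -12.2:118.7(-0.1) -8.6:118.2(1.0) -4.2:73.2(0.0) 14.4:133.5(-0.9) 18.4:132.6(1.9) 21.7:115.3(0.4) 29.1:76.9(-0.5)
```

View pics/w2.png

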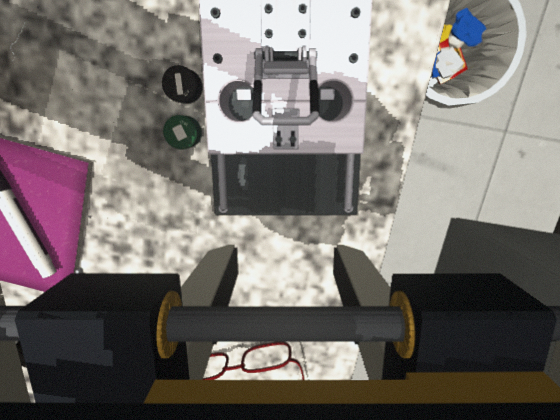

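Wrist view: mould closed, keeper at (287,137), loop wires at columns 258 and 316, open fingertips at columns 237 and 335. I check the finger centre and tip height before gripping.

```bash
python3 - <<'E'
from h import *
s=monitor.get_state();print(s['width'])
T=s['tcp_pos'];R=s['tcp_rot']
for f in('w2','side4','top2'):
    W,p=cloud(f);l=(W-T)@R
    k=(abs(l[...,0])<.02)&(abs(l[...,1])<.06)&(l[...,2]>-.07)&(l[...,2]<.03)&(W[...,2]>.1)
    q=l[k]
    if len(q)<5: print(f,len(q));continue
    print(f,len(q),'zmax',np.sort(q[:,2])[-5:].round(4),'x',q[:,0].min().round(4),q[:,0].max().round(4))
    for a in np.arange(-.06,.02,.008):
        h=q[(q[:,2]>=a)&(q[:,2]<a+.008)]; A=h[h[:,1]<0,1];B=h[h[:,1]>0,1]
        if len(A) and len(B):print('  %.3f  n%d y-: %.4f..%.4f  y+: %.4f..%.4f'%(a,len(h),A.min(),A.max(),B.min(),B.max()))
E
```

```text
0.06266501130488603
w2 5266 zmax [-0.0053 -0.0052 -0.0051 -0.005  -0.0049] x -0.0097 0.0105
  -0.060  n912 y-: -0.0418..-0.0258  y+: 0.0254..0.0416
  -0.052  n864 y-: -0.0422..-0.0257  y+: 0.0256..0.0419
  -0.044  n776 y-: -0.0417..-0.0258  y+: 0.0255..0.0417
  -0.036  n685 y-: -0.0410..-0.0258  y+: 0.0256..0.0409
  -0.028  n565 y-: -0.0413..-0.0258  y+: 0.0256..0.0403
  -0.020  n496 y-: -0.0400..-0.0257  y+: 0.0257..0.0401
  -0.012  n271 y-: -0.0375..-0.0258  y+: 0.0258..0.0375
side4 678 zmax [-0.0054 -0.0052 -0.0049 -0.0048 -0.004 ] x -0.0125 0.0081
  -0.060  n73 y-: -0.0465..-0.0279  y+: 0.0315..0.0482
  -0.052  n100 y-: -0.0446..-0.0278  y+: 0.0328..0.0488
  -0.044  n103 y-: -0.0432..-0.0272  y+: 0.0331..0.0489
  -0.036  n105 y-: -0.0434..-0.0276  y+: 0.0328..0.0477
  -0.028  n87 y-: -0.0430..-0.0278  y+: 0.0346..0.0475
  -0.020  n90 y-: -0.0410..-0.0278  y+: 0.0319..0.0464
  -0.012  n45 y-: -0.0424..-0.0271  y+: 0.0316..0.0399
top2 0
```

```bash
python3 -m handwheel '[{"claw":0.33,"x":-0.134,"y":0.815,"z":0,"ax":0,"ay":0,"az":0},{"claw":0.33,"x":-0.134,"y":0.815,"z":0,"ax":0,"ay":0,"az":0},{"claw":0.33,"x":-0.134,"y":0.815,"z":0,"ax":0,"ay":0,"az":0},{"claw":0.33,"x":-0.134,"y":0.815,"z":0,"ax":0,"ay":0,"az":0},{"claw":0.33,"x":0,"y":0,"z":-0.4,"ax":0,"ay":0,"az":0},{"claw":0.33,"x":0,"y":0,"z":-0.4,"ax":0,"ay":0,"az":0},{"claw":0.33,"x":0,"y":0,"z":-0.4,"ax":0,"ay":0,"az":0},{"claw":0.33,"x":0,"y":0,"z":-0.4,"ax":0,"ay":0,"az":0},{"claw":0.33,"x":0,"y":0,"z":-0.4,"ax":0,"ay":0,"az":0},{"claw":0.33,"x":0,"y":0,"z":-0.2,"ax":0,"ay":0,"az":0}]' 10
python3 -m handwheel '[{"claw":0.5,"x":0,"y":0,"z":0,"ax":0,"ay":0,"az":0},{"claw":0.52,"x":0,"y":0,"z":0,"ax":0,"ay":0,"az":0},{"claw":0.54,"x":0,"y":0,"z":0,"ax":0,"ay":0,"az":0},{"claw":0.56,"x":0,"y":0,"z":0,"ax":0,"ay":0,"az":0},{"claw":0.58,"x":0,"y":0,"z":0,"ax":0,"ay":0,"az":0},{"claw":0.6,"x":0,"y":0,"z":0,"ax":0,"ay":0,"az":0},{"claw":0.62,"x":0,"y":0,"z":0,"ax":0,"ay":0,"az":0},{"claw":0.64,"x":0,"y":0,"z":0,"ax":0,"ay":0,"az":0},{"claw":0.66,"x":0,"y":0,"z":0,"ax":0,"ay":0,"az":0},{"claw":0.7,"x":0,"y":0,"z":0,"ax":0,"ay":0,"az":0}]' 10
```

```text
time: 15.55
tcp_pos: [0.4725, -0.0169, 0.0935]
tcp_rot: [[-0.162, 0.987, -0.001], [0.987, 0.162, 0.0], [0.0, -0.001, -1.0]]
force: [-0.2, -0.7, 0.1]
width: 0.0622
grip_force: 0.0
time: 16.55
tcp_pos: [0.473, -0.0167, 0.0951]
tcp_rot: [[-0.162, 0.987, 0.0], [0.987, 0.162, -0.0], [-0.0, 0.0, -1.0]]
force: [1.9, -1.4, 1.6]
width: 0.0396
grip_force: 10.0
```

```bash
python3 - <<'E'
from h import *
s=monitor.get_state();print(s['tcp_pos'],mould(s['tcp_pos']),s['width'],s['grip_force'],s['force'])
snap('side','side5');prof('side5')
b=cv2.imread('pics/side5.png')[150:290,180:340]
cv2.imwrite('pics/s5.png',cv2.resize(b,None,fx=4.2,fy=4.2,interpolation=cv2.INTER_CUBIC))
E
```

```text
[ 0.47298595 -0.01672125  0.09508778] (np.float64(0.0009482077823639084), np.float64(0.0015810039404806847), array(0.09508778)) 0.039590348037170875 10.000187046825886 [ 1.91531175 -1.39528085  1.64706435]
side5 top x [-0.0366  0.0789] y [-0.0624  0.0607]
 keeper x [-0.0146 -0.0016] y [-0.0106  0.0105] z 0.0718
  wireL -10.7:148.8(-22.0) -9.6:154.9(-20.9) 23.4:94.4(-18.8) 28.8:90.9(-18.5) 32.6:90.9(-17.3) 
  wireR -10.5:155.7(21.8) -8.0:156.4(21.1) -2.4:154.2(20.6) 2.3:143.1(20.1) 6.5:128.7(20.0) 13.3:103.4(16.9) 17.1:98.5(16.7) 
  mid -12.7:119.2(-0.4) -8.4:117.2(1.0) -3.9:73.5(-0.1) 28.4:77.7(-4.2)
```

View pics/s5.png

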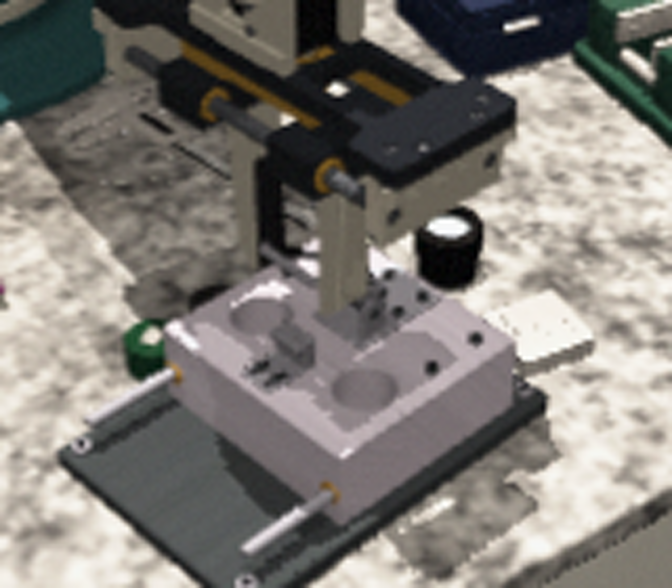

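Side view: the fingers straddle and grip the loop (39.6 mm, 10 N), and the mould stays shut. Now I swing the loop down along its arc.

```bash
python3 -m handwheel '[{"claw":0.7,"x":0.011,"y":-0.067,"z":-0.095,"ax":0,"ay":0,"az":0},{"claw":0.7,"x":0.009,"y":-0.055,"z":-0.095,"ax":0,"ay":0,"az":0},{"claw":0.7,"x":0.007,"y":-0.043,"z":-0.095,"ax":0,"ay":0,"az":0},{"claw":0.7,"x":0.005,"y":-0.032,"z":-0.095,"ax":0,"ay":0,"az":0},{"claw":0.7,"x":0.006,"y":-0.036,"z":-0.104,"ax":0,"ay":0,"az":0},{"claw":0.7,"x":0.004,"y":-0.028,"z":-0.104,"ax":0,"ay":0,"az":0},{"claw":0.7,"x":0.002,"y":-0.016,"z":-0.104,"ax":0,"ay":0,"az":0},{"claw":0.7,"x":0,"y":-0.008,"z":-0.104,"ax":0,"ay":0,"az":0},{"claw":0.7,"x":0,"y":0,"z":-0.104,"ax":0,"ay":0,"az":0},{"claw":0.7,"x":0,"y":0,"z":0,"ax":0,"ay":0,"az":0}]'
python3 - <<'E'
from h import *
s=monitor.get_state();print(mould(s['tcp_pos']),s['width'],s['grip_force'],s['force'])
snap('side','side6');prof('side6');snap('top','top6');prof('top6')
E
```

```text
time: 17.6
tcp_pos: [0.474, -0.0238, 0.0721]
tcp_rot: [[-0.162, 0.987, -0.0], [0.987, 0.162, -0.0], [-0.0, -0.0, -1.0]]
force: [3.5, -1.5, -0.5]
width: 0.0399
grip_force: 10.0
(np.float64(-0.0062245009226030825), np.float64(0.0017841773532680115), array(0.07208058)) 0.039921212081941784 10.005103214643896 [ 3.5059087  -1.50207813 -0.50469572]
side6 top x [-0.037   0.0789] y [-0.0624  0.0619]
 keeper x [-0.0151 -0.0025] y [-0.011   0.0106] z 0.072
  wireL -16.8:133.8(-21.5) 17.0:88.0(-18.9) 28.4:85.0(-15.5) 32.3:83.7(-14.6) 
  wireR -16.5:144.3(22.0) -12.0:157.3(20.9) -7.1:156.4(20.8) -2.6:155.6(20.7) 1.7:152.3(16.7) 8.5:90.1(18.4) 12.6:90.3(17.0) 
  mid -22.0:92.4(-0.3) -19.2:92.1(0.1) -12.3:72.9(-0.6) -7.7:72.8(-5.5) 
top6 top x [-0.0354  0.08  ] y [-0.0619  0.0432]Traceback (most recent call last):
  File "<stdin>", line 3, in <module>
  File "h.py", line 23, in prof
    t=(z>.067)&(z<.077)&(abs(ly)<.013)&(lx<.01)&(lx>-.03);print(' keeper x',np.percentile(lx[t],[1,99]).round(4),'y',np.percentile(ly[t],[1,99]).round(4),'z',np.median(z[t]).round(4))
                                                                            ~~~~~~~~~~~~~^^^^^^^^^^^^^^
    return _quantile_unchecked(
        a, q, axis, out, overwrite_input, method, keepdims, weights)
    return _ureduce(a,
                    func=_quantile_ureduce_func,
    ...<5 lines>...
                    overwrite_input=overwrite_input,
                    method=method)
    r = func(a, **kwargs)
    result = _quantile(arr,
                       quantiles=q,
    ...<2 lines>...
                       out=out,
                       weights=wgt)
    slices_having_nans = np.isnan(arr[-1, ...])
                                  ~~~^^^^^^^^^
IndexError: index -1 is out of bounds for axis 0 with size 0
```

```bash
python3 -m handwheel '[{"claw":0.7,"x":0,"y":0,"z":-0.07,"ax":0,"ay":0,"az":0},{"claw":0.7,"x":0,"y":-0.005,"z":-0.07,"ax":0,"ay":0,"az":0},{"claw":0.7,"x":0,"y":-0.005,"z":-0.07,"ax":0,"ay":0,"az":0},{"claw":0.7,"x":0,"y":-0.005,"z":-0.07,"ax":0,"ay":0,"az":0},{"claw":0.7,"x":0,"y":0,"z":-0.07,"ax":0,"ay":0,"az":0},{"claw":0.7,"x":0,"y":0,"z":-0.07,"ax":0,"ay":0,"az":0},{"claw":0.7,"x":0,"y":0,"z":-0.07,"ax":0,"ay":0,"az":0},{"claw":0.7,"x":0,"y":0,"z":-0.07,"ax":0,"ay":0,"az":0},{"claw":0.7,"x":0,"y":0,"z":0,"ax":0,"ay":0,"az":0},{"claw":0.7,"x":0,"y":0,"z":0,"ax":0,"ay":0,"az":0}]'
python3 - <<'E'
from h import *
s=monitor.get_state();print(mould(s['tcp_pos']),s['width'],s['grip_force'],s['force'])
snap('side','side7')
W,p=cloud('side7');lx,ly,z=mould(W)
k=(abs(ly)<.012)&(lx>-.03)&(lx<.0)&(z>.06)&(z<.1)
for a in np.arange(-.03,.0,.002):
    m=k&(lx>=a)&(lx<a+.002)
    if m.sum():print('%.0f'%(a*1e3),m.sum(),(np.percentile(z[m],[0,50,100])*1e3).round(1))
E
```

```text
time: 18.7
tcp_pos: [0.4739, -0.0242, 0.0583]
tcp_rot: [[-0.162, 0.987, -0.0], [0.987, 0.162, -0.0], [0.0, -0.0, -1.0]]
force: [4.7, 0.5, -0.2]
width: 0.0392
grip_force: 10.0
(np.float64(-0.006552626133011114), np.float64(0.00186790193327145), array(0.05832302)) 0.03916635553225931 9.984789497684687 [ 4.70978291  0.48166471 -0.15998138]
-26 1 [60.1 60.1 60.1]
-24 7 [73.6 74.6 77.2]
-22 15 [72.  75.7 77.8]
-20 5 [74.3 75.9 76.3]
-16 5 [60.2 71.5 74. ]
-14 6 [70.  71.5 72.2]
-12 9 [60.9 71.7 73. ]
-10 11 [62.1 72.1 73.4]
-8 6 [71.3 72.5 73.3]
-6 5 [70.6 72.3 73.3]
-4 5 [71.  71.9 72.5]
-2 1 [71.4 71.4 71.4]
```

```bash
python3 -m handwheel '[{"claw":0.48,"x":0,"y":0,"z":0,"ax":0,"ay":0,"az":0},{"claw":0.48,"x":0,"y":0,"z":0,"ax":0,"ay":0,"az":0},{"claw":0.48,"x":0.01,"y":0,"z":0.14,"ax":0,"ay":0,"az":0},{"claw":0.48,"x":0.01,"y":0,"z":0.14,"ax":0,"ay":0,"az":0},{"claw":0.7,"x":0,"y":0,"z":0,"ax":0,"ay":0,"az":0},{"claw":0.7,"x":0,"y":0,"z":0,"ax":0,"ay":0,"az":0},{"claw":0.7,"x":0,"y":0,"z":0,"ax":0,"ay":0,"az":0},{"claw":0.7,"x":0,"y":0,"z":0,"ax":0,"ay":0,"az":0},{"claw":0.7,"x":0,"y":0,"z":0,"ax":0,"ay":0,"az":0},{"claw":0.7,"x":0,"y":0,"z":0,"ax":0,"ay":0,"az":0}]' 20
cat >> h.py <<'E'
def nose(f):
    s=monitor.get_state();print('tcp',[round(float(v)*1e3,2) for v in mould(s['tcp_pos'])],s['width'].round(4),s['grip_force'].round(1),'F mould',(s['force'][:2]@X).round(1),(s['force'][:2]@Y).round(1),s['force'][2].round(1),s['time'])
    snap('side',f);W,p=cloud(f);lx,ly,z=mould(W)
    k=(abs(ly)<.012)&(lx>-.03)&(lx<.0)&(z>.059)&(z<.1)
    for a in np.arange(-.03,-.004,.002):
        m=k&(lx>=a)&(lx<a+.002)
        if m.sum():print('%.0f'%(a*1e3),m.sum(),(np.percentile(z[m],[0,50,100])*1e3).round(1),end=' ')
    k=(lx>.005)&(lx<.045)&(abs(ly)<.012)&(z>.115)&(z<.145);print()
    if k.sum():print('lever top',lx[k].min(),np.median(lx[k]),z[k].max())
E
python3 -c "
from h import *
nose('side8')"
```

```text
time: 19.75
tcp_pos: [0.4744, -0.0242, 0.0654]
tcp_rot: [[-0.162, 0.987, -0.0], [0.987, 0.162, -0.0], [-0.0, -0.0, -1.0]]
force: [-1.1, -0.9, 1.9]
width: 0.039
grip_force: 20.0Traceback (most recent call last):
  File "<string>", line 3, in <module>
    nose('side8')
    ~~~~^^^^^^^^^
  File "h.py", line 31, in nose
    s=monitor.get_state();print('tcp',[round(float(v)*1e3,2) for v in mould(s['tcp_pos'])],s['width'].round(4),s['grip_force'].round(1),'F mould',(s['force'][:2]@X).round(1),(s['force'][:2]@Y).round(1),s['force'][2].round(1),s['time'])
                                                                                           ^^^^^^^^^^^^^^^^
AttributeError: 'float' object has no attribute 'round'
```

```bash
sed -i "s/s\['width'\].round(4),s\['grip_force'\].round(1)/round(s['width'],4),round(s['grip_force'],1)/;s/,s\['time'\])/,round(s['time'],2))/" h.py
python3 -m handwheel '[{"claw":0.7,"x":0,"y":0,"z":-0.046,"ax":0,"ay":0,"az":0},{"claw":0.7,"x":0,"y":0,"z":-0.046,"ax":0,"ay":0,"az":0},{"claw":0.7,"x":0,"y":0,"z":-0.046,"ax":0,"ay":0,"az":0},{"claw":0.7,"x":0,"y":0,"z":-0.046,"ax":0,"ay":0,"az":0},{"claw":0.7,"x":0,"y":0,"z":-0.046,"ax":0,"ay":0,"az":0},{"claw":0.7,"x":0,"y":0,"z":-0.046,"ax":0,"ay":0,"az":0},{"claw":0.7,"x":0,"y":0,"z":-0.046,"ax":0,"ay":0,"az":0},{"claw":0.7,"x":0,"y":0,"z":0,"ax":0,"ay":0,"az":0},{"claw":0.7,"x":0,"y":0,"z":0,"ax":0,"ay":0,"az":0},{"claw":0.7,"x":0,"y":0,"z":0,"ax":0,"ay":0,"az":0}]'
python3 -c "
from h import *
nose('side8')"
```

```text
time: 20.75
tcp_pos: [0.4744, -0.0241, 0.0574]
tcp_rot: [[-0.162, 0.987, -0.0], [0.987, 0.162, 0.0], [0.0, -0.0, -1.0]]
force: [-0.9, -1.2, 2.6]
width: 0.0392
grip_force: 20.0
tcp [-6.61, 1.34, 57.35] 0.0392 20.0 F mould -1.0 1.1 2.6 20.75
-30 1 [59. 59. 59.] -28 1 [60. 60. 60.] -24 8 [59.  62.7 66.6] -22 14 [59.4 65.3 67.9] -20 5 [64.4 64.8 66.7] -18 4 [64.6 65.3 65.9] -16 2 [70.7 71.4 72.1] -14 12 [68.4 71.2 73.4] -12 7 [69.6 71.8 72.8] -10 17 [59.7 65.5 72.9] -8 8 [68.3 72.7 73.1] -6 5 [72.2 72.3 73.3]
```

```bash
python3 -m handwheel '[{"claw":0.7,"x":-0.005,"y":0.03,"z":0,"ax":0,"ay":0,"az":0},{"claw":0.7,"x":-0.005,"y":0.03,"z":0,"ax":0,"ay":0,"az":0},{"claw":0.7,"x":-0.005,"y":0.03,"z":0,"ax":0,"ay":0,"az":0},{"claw":0.7,"x":-0.005,"y":0.03,"z":0,"ax":0,"ay":0,"az":0},{"claw":0.7,"x":-0.005,"y":0.03,"z":0,"ax":0,"ay":0,"az":0},{"claw":0.7,"x":-0.005,"y":0.03,"z":0,"ax":0,"ay":0,"az":0},{"claw":0.7,"x":-0.005,"y":0.03,"z":0,"ax":0,"ay":0,"az":0},{"claw":0.7,"x":0,"y":0,"z":0,"ax":0,"ay":0,"az":0},{"claw":0.7,"x":0,"y":0,"z":0,"ax":0,"ay":0,"az":0},{"claw":0.7,"x":0,"y":0,"z":0,"ax":0,"ay":0,"az":0}]'
python3 -c "
from h import *
nose('side9')"
```

```text
time: 21.8
tcp_pos: [0.4736, -0.019, 0.0574]
tcp_rot: [[-0.162, 0.987, 0.0], [0.987, 0.162, -0.0], [-0.0, -0.0, -1.0]]
force: [-1.2, -4.7, 3.5]
width: 0.0388
grip_force: 20.0
tcp [-1.43, 1.36, 57.43] 0.0388 20.0 F mould -4.5 1.9 3.5 21.8
-28 2 [59.8 59.8 59.9] -26 2 [59.  59.4 59.7] -24 3 [59.2 59.6 60.1] -20 1 [59.2 59.2 59.2] -18 11 [59.3 64.7 68.8] -16 15 [62.  66.5 71.6] -14 15 [64.9 71.1 74. ] -12 11 [70.9 72.1 73.7] -10 11 [61.5 66.4 72.9] -8 11 [66.  71.4 74.1] -6 7 [62.5 72.3 73.3]
```

```bash
python3 -m handwheel '[{"claw":0.7,"x":-0.003,"y":0.02,"z":0,"ax":0,"ay":0,"az":0},{"claw":0.7,"x":-0.003,"y":0.02,"z":0,"ax":0,"ay":0,"az":0},{"claw":0.7,"x":-0.003,"y":0.02,"z":0,"ax":0,"ay":0,"az":0},{"claw":0.7,"x":-0.003,"y":0.02,"z":0,"ax":0,"ay":0,"az":0},{"claw":0.7,"x":0,"y":0,"z":0,"ax":0,"ay":0,"az":0},{"claw":0.7,"x":0,"y":0,"z":0,"ax":0,"ay":0,"az":0},{"claw":0.7,"x":0,"y":0,"z":0,"ax":0,"ay":0,"az":0},{"claw":0.7,"x":0,"y":0,"z":0,"ax":0,"ay":0,"az":0},{"claw":0.7,"x":0,"y":0,"z":0,"ax":0,"ay":0,"az":0},{"claw":0.7,"x":0,"y":0,"z":0,"ax":0,"ay":0,"az":0}]'
python3 -c "
from h import *
nose('side10')"
```

```text
time: 22.85
tcp_pos: [0.4732, -0.0168, 0.0574]
tcp_rot: [[-0.162, 0.987, -0.0], [0.987, 0.162, 0.0], [0.0, -0.0, -1.0]]
force: [-2.1, -1.6, 4.2]
width: 0.039
grip_force: 20.0
tcp [0.79, 1.36, 57.36] 0.039 20.0 F mould -1.2 2.3 4.2 22.85
-30 1 [59.1 59.1 59.1] -28 3 [59.2 59.4 59.6] -26 2 [59.1 59.2 59.3] -24 3 [59.2 59.6 60.5] -22 1 [59.5 59.5 59.5] -18 1 [67. 67. 67.] -16 11 [59.8 65.9 72.8] -14 23 [63.4 67.3 73.2] -12 11 [65.7 72.5 73.3] -10 9 [64.7 71.2 72.9] -8 6 [63.2 71.6 73.2] -6 15 [62.7 71.4 72.9]
```

```bash
python3 -m handwheel '[{"claw":0.7,"x":-0.002,"y":0.012,"z":0,"ax":0,"ay":0,"az":0},{"claw":0.7,"x":-0.002,"y":0.012,"z":0,"ax":0,"ay":0,"az":0},{"claw":0.7,"x":-0.002,"y":0.012,"z":0,"ax":0,"ay":0,"az":0},{"claw":0.7,"x":-0.002,"y":0.012,"z":0,"ax":0,"ay":0,"az":0},{"claw":0.7,"x":0,"y":0,"z":0,"ax":0,"ay":0,"az":0},{"claw":0.7,"x":0,"y":0,"z":0,"ax":0,"ay":0,"az":0},{"claw":0.7,"x":0,"y":0,"z":0,"ax":0,"ay":0,"az":0},{"claw":0.7,"x":0,"y":0,"z":0,"ax":0,"ay":0,"az":0},{"claw":0.7,"x":0,"y":0,"z":0,"ax":0,"ay":0,"az":0},{"claw":0.7,"x":0,"y":0,"z":0,"ax":0,"ay":0,"az":0}]'
python3 -c "
from h import *
nose('side11')"
```

```text
time: 23.9
tcp_pos: [0.4732, -0.0163, 0.0574]
tcp_rot: [[-0.162, 0.987, 0.0], [0.987, 0.162, -0.001], [-0.001, 0.0, -1.0]]
force: [-1.4, -8.5, 4.2]
width: 0.0391
grip_force: 20.0
tcp [1.32, 1.33, 57.42] 0.0391 20.0 F mould -8.2 2.8 4.2 23.9
-30 2 [59.4 59.6 59.7] -26 2 [59.1 59.2 59.4] -24 4 [59.2 59.2 59.8] -22 1 [59.1 59.1 59.1] -16 7 [59.6 67.9 73.3] -14 26 [62.7 67.  73. ] -12 12 [64.9 71.4 73. ] -10 11 [66.5 72.  73.5] -8 9 [62.7 72.2 73.2] -6 8 [64.5 72.  73. ]
```

The drag rose to 8 N and the tool stopped advancing, so the bar is seated under the lip. I let go, rise clear and check.

```bash
python3 -m handwheel '[{"claw":0.45,"x":0,"y":0,"z":0,"ax":0,"ay":0,"az":0},{"claw":0.4,"x":0,"y":0,"z":0,"ax":0,"ay":0,"az":0},{"claw":0.4,"x":0,"y":0,"z":0,"ax":0,"ay":0,"az":0},{"claw":0.4,"x":0,"y":0,"z":0.3,"ax":0,"ay":0,"az":0},{"claw":0.4,"x":0,"y":0,"z":0.5,"ax":0,"ay":0,"az":0},{"claw":0.4,"x":0,"y":0,"z":0.5,"ax":0,"ay":0,"az":0},{"claw":0.4,"x":0,"y":0,"z":0.5,"ax":0,"ay":0,"az":0},{"claw":0.4,"x":0,"y":0,"z":0.5,"ax":0,"ay":0,"az":0},{"claw":0.6,"x":0,"y":0,"z":0,"ax":0,"ay":0,"az":0},{"claw":1,"x":0,"y":0,"z":0,"ax":0,"ay":0,"az":0}]'
python3 - <<'E'
from h import *
nose('side12');prof('side12')
b=cv2.imread('pics/side12.png')[150:290,180:340]
cv2.imwrite('pics/s12.png',cv2.resize(b,None,fx=4.2,fy=4.2,interpolation=cv2.INTER_CUBIC))
E
```

```text
time: 24.95
tcp_pos: [0.4731, -0.0157, 0.1151]
tcp_rot: [[-0.162, 0.987, 0.0], [0.987, 0.162, -0.0], [-0.0, 0.0, -1.0]]
force: [-1.0, -0.9, -0.1]
width: 0.0444
grip_force: 0.0
tcp [1.92, 1.26, 115.06] 0.0444 0.0 F mould -0.7 1.2 -0.1 24.95
-30 1 [59.2 59.2 59.2] -28 2 [59.1 59.8 60.6] -26 4 [59.3 60.  60.5] -24 2 [59.1 59.3 59.5] -20 1 [59.2 59.2 59.2] -18 1 [59.5 59.5 59.5] -16 8 [64.6 65.9 72.4] -14 23 [59.8 67.8 73.4] -12 13 [65.1 71.5 72.7] -10 12 [67.7 72.  73.6] -8 6 [64.2 69.9 72. ] -6 9 [69.6 71.5 72.4] 
lever top 0.03909951305951938 0.03909951305951938 0.1151260746661491
side12 top x [-0.0369  0.0794] y [-0.0624  0.0617]
 keeper x [-0.0145 -0.0013] y [-0.0117  0.0105] z 0.0717
  wireL -7.4:109.8(-16.4) -2.7:71.7(-17.8) 2.0:73.6(-18.2) 7.7:76.6(-17.9) 12.6:78.2(-18.2) 17.2:81.2(-18.6) 23.0:84.6(-18.9) 28.4:84.9(-16.8) 32.6:90.0(-17.4) 36.3:89.3(-18.7) 
  wireR -7.3:157.2(23.1) -2.8:156.9(22.3) 2.8:157.1(22.3) 7.0:156.9(22.0) 13.4:77.8(17.8) 17.9:81.1(17.3) 21.3:83.4(17.0) 26.0:85.1(16.6) 
  mid -12.9:72.4(0.1) -8.6:73.5(-0.5) -3.8:72.6(0.2) 28.5:92.7(-2.6) 31.7:74.6(2.4)
```

View pics/s12.png

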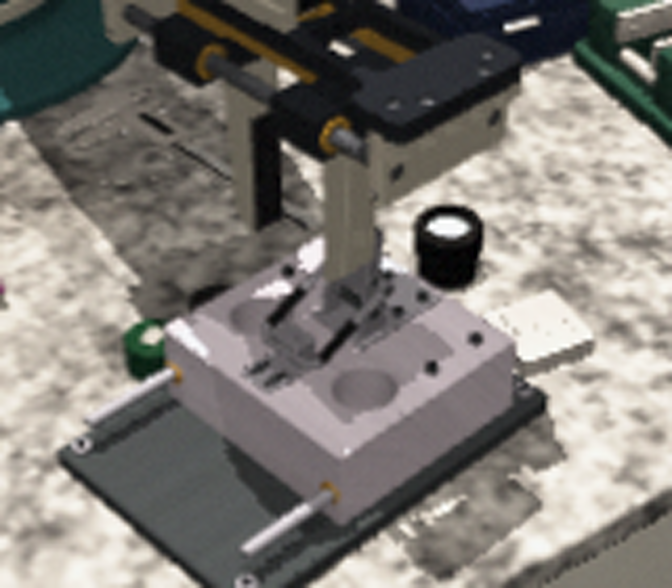

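The side view shows the nose bar tucked under the keeper's lip near (275,335), with the sleeved wires rising to the lever, which leans away from the fingers. Now I close the fingers and press the lever over along its arc.

```bash
python3 -m handwheel '[{"claw":1,"x":0,"y":0,"z":0,"ax":0,"ay":0,"az":0},{"claw":1,"x":0,"y":0,"z":0,"ax":0,"ay":0,"az":0},{"claw":1,"x":0,"y":0,"z":0,"ax":0,"ay":0,"az":0},{"claw":1,"x":-0.023,"y":0.138,"z":-0.01,"ax":0,"ay":0,"az":0},{"claw":1,"x":-0.023,"y":0.138,"z":-0.01,"ax":0,"ay":0,"az":0},{"claw":1,"x":-0.023,"y":0.138,"z":-0.01,"ax":0,"ay":0,"az":0},{"claw":1,"x":-0.023,"y":0.138,"z":-0.01,"ax":0,"ay":0,"az":0},{"claw":1,"x":-0.023,"y":0.138,"z":-0.01,"ax":0,"ay":0,"az":0},{"claw":1,"x":-0.023,"y":0.138,"z":-0.01,"ax":0,"ay":0,"az":0},{"claw":1,"x":-0.023,"y":0.138,"z":-0.01,"ax":0,"ay":0,"az":0}]' 20
python3 -m handwheel '[{"claw":1,"x":-0.012,"y":0.073,"z":-0.011,"ax":0,"ay":0,"az":0},{"claw":1,"x":-0.012,"y":0.073,"z":-0.011,"ax":0,"ay":0,"az":0},{"claw":1,"x":-0.012,"y":0.073,"z":-0.011,"ax":0,"ay":0,"az":0},{"claw":1,"x":-0.012,"y":0.073,"z":-0.011,"ax":0,"ay":0,"az":0},{"claw":1,"x":-0.012,"y":0.073,"z":-0.011,"ax":0,"ay":0,"az":0},{"claw":1,"x":-0.012,"y":0.073,"z":-0.026,"ax":0,"ay":0,"az":0},{"claw":1,"x":-0.012,"y":0.073,"z":-0.026,"ax":0,"ay":0,"az":0},{"claw":1,"x":-0.012,"y":0.073,"z":-0.026,"ax":0,"ay":0,"az":0},{"claw":1,"x":-0.012,"y":0.073,"z":-0.026,"ax":0,"ay":0,"az":0},{"claw":1,"x":-0.012,"y":0.073,"z":-0.026,"ax":0,"ay":0,"az":0}]'
python3 -c "
from h import *
nose('side13')"
```

```text
time: 26.0
tcp_pos: [0.469, 0.0087, 0.1132]
tcp_rot: [[-0.162, 0.987, 0.0], [0.987, 0.162, -0.0], [-0.0, 0.0, -1.0]]
force: [0.5, -1.1, -0.0]
width: 0.0005
grip_force: 0.6
time: 27.0
tcp_pos: [0.4661, 0.0265, 0.1086]
tcp_rot: [[-0.162, 0.987, 0.0], [0.987, 0.162, -0.001], [-0.001, 0.0, -1.0]]
force: [0.1, -7.2, 2.8]
width: 0.0004
grip_force: 3.7
tcp [44.74, 1.33, 108.63] 0.0004 3.7 F mould -7.2 1.1 2.8 27.0
-30 1 [59.7 59.7 59.7] -28 2 [59.4 59.5 59.6] -26 5 [59.3 60.7 61.7] -22 1 [59. 59. 59.] -20 1 [59.8 59.8 59.8] -18 1 [59.2 59.2 59.2] -16 4 [67.4 72.  73.1] -14 23 [59.  69.4 73.9] -12 8 [61.1 72.1 73.1] -10 9 [59.7 71.5 72.9] -8 9 [67.8 72.1 73. ] -6 8 [64.2 72.1 73. ] 
lever top 0.03214251160817544 0.03421104551693555 0.14470730373517304
```

```bash
python3 -m handwheel '[{"claw":1,"x":-0.011,"y":0.065,"z":-0.04,"ax":0,"ay":0,"az":0},{"claw":1,"x":-0.011,"y":0.065,"z":-0.04,"ax":0,"ay":0,"az":0},{"claw":1,"x":-0.011,"y":0.065,"z":-0.04,"ax":0,"ay":0,"az":0},{"claw":1,"x":-0.011,"y":0.065,"z":-0.04,"ax":0,"ay":0,"az":0},{"claw":1,"x":-0.011,"y":0.065,"z":-0.04,"ax":0,"ay":0,"az":0},{"claw":1,"x":-0.009,"y":0.056,"z":-0.052,"ax":0,"ay":0,"az":0},{"claw":1,"x":-0.009,"y":0.056,"z":-0.052,"ax":0,"ay":0,"az":0},{"claw":1,"x":-0.009,"y":0.056,"z":-0.052,"ax":0,"ay":0,"az":0},{"claw":1,"x":-0.009,"y":0.056,"z":-0.052,"ax":0,"ay":0,"az":0},{"claw":1,"x":-0.009,"y":0.056,"z":-0.052,"ax":0,"ay":0,"az":0}]'
python3 -m handwheel '[{"claw":1,"x":-0.008,"y":0.046,"z":-0.063,"ax":0,"ay":0,"az":0},{"claw":1,"x":-0.008,"y":0.046,"z":-0.063,"ax":0,"ay":0,"az":0},{"claw":1,"x":-0.008,"y":0.046,"z":-0.063,"ax":0,"ay":0,"az":0},{"claw":1,"x":-0.008,"y":0.046,"z":-0.063,"ax":0,"ay":0,"az":0},{"claw":1,"x":-0.008,"y":0.046,"z":-0.063,"ax":0,"ay":0,"az":0},{"claw":1,"x":-0.005,"y":0.031,"z":-0.07,"ax":0,"ay":0,"az":0},{"claw":1,"x":-0.005,"y":0.031,"z":-0.07,"ax":0,"ay":0,"az":0},{"claw":1,"x":-0.005,"y":0.031,"z":-0.07,"ax":0,"ay":0,"az":0},{"claw":1,"x":-0.005,"y":0.031,"z":-0.07,"ax":0,"ay":0,"az":0},{"claw":1,"x":-0.005,"y":0.031,"z":-0.07,"ax":0,"ay":0,"az":0}]'
python3 -c "
from h import *
nose('side14')"
```

```text
time: 28.05
tcp_pos: [0.4637, 0.0418, 0.0973]
tcp_rot: [[-0.162, 0.987, 0.0], [0.987, 0.162, -0.0], [-0.0, 0.0, -1.0]]
force: [0.2, -5.7, 4.6]
width: 0.0007
grip_force: 3.5
time: 29.05
tcp_pos: [0.4619, 0.0516, 0.0801]
tcp_rot: [[-0.162, 0.987, -0.0], [0.987, 0.162, 0.0], [0.0, -0.0, -1.0]]
force: [0.2, -1.0, 2.4]
width: 0.0004
grip_force: 0.9
tcp [70.15, 1.47, 80.09] 0.0004 0.9 F mould -1.0 -0.0 2.4 29.05
-28 1 [59.1 59.1 59.1] -26 1 [59.1 59.1 59.1] -22 2 [59.1 59.2 59.2] -20 1 [59. 59. 59.] -16 2 [70.6 71.6 72.5] -14 15 [66.2 71.1 72.8] -12 13 [59.9 71.2 73.3] -10 13 [59.2 70.4 72.3] -8 10 [68.4 72.2 73.3] -6 9 [69.8 72.  73.4]
```

```bash
python3 -m handwheel '[{"claw":1,"x":-0.003,"y":0.02,"z":-0.05,"ax":0,"ay":0,"az":0},{"claw":1,"x":-0.003,"y":0.02,"z":-0.05,"ax":0,"ay":0,"az":0},{"claw":1,"x":-0.003,"y":0.02,"z":-0.05,"ax":0,"ay":0,"az":0},{"claw":1,"x":-0.003,"y":0.02,"z":-0.05,"ax":0,"ay":0,"az":0},{"claw":1,"x":0,"y":0,"z":-0.05,"ax":0,"ay":0,"az":0},{"claw":1,"x":0,"y":0,"z":-0.04,"ax":0,"ay":0,"az":0},{"claw":1,"x":0,"y":0,"z":-0.03,"ax":0,"ay":0,"az":0},{"claw":1,"x":0,"y":0,"z":0,"ax":0,"ay":0,"az":0},{"claw":1,"x":0,"y":0,"z":0,"ax":0,"ay":0,"az":0},{"claw":1,"x":0,"y":0,"z":0,"ax":0,"ay":0,"az":0}]'
python3 - <<'E'
from h import *
nose('side15');prof('side15')
W,p=cloud('side15');lx,ly,z=mould(W);k=(abs(ly)<.011)&(z>.06)&(z<.1)
for a in np.arange(.03,.1,.005):
    m=k&(lx>=a)&(lx<a+.005)
    if m.sum():print('%.0f'%(a*1e3),m.sum(),(np.percentile(z[m],[10,50,90])*1e3).round(1))
E
```

```text
time: 30.1
tcp_pos: [0.4617, 0.0534, 0.0725]
tcp_rot: [[-0.162, 0.987, 0.0], [0.987, 0.162, 0.0], [-0.0, 0.0, -1.0]]
force: [-0.8, 0.6, 0.2]
width: 0.0004
grip_force: 0.0
tcp [72.02, 1.33, 72.49] 0.0004 0.0 F mould 0.7 0.7 0.2 30.1
-30 1 [59.1 59.1 59.1] -28 3 [59.4 59.6 60.1] -26 2 [59.  59.1 59.1] -24 3 [59.1 59.3 60.2] -22 1 [59.6 59.6 59.6] -18 1 [59.4 59.4 59.4] -14 21 [59.2 70.3 73.6] -12 15 [60.5 70.2 73.6] -10 8 [59.6 72.3 74.6] -8 9 [71.3 72.6 74.5] -6 12 [63.9 71.5 74.5] 
side15 top x [-0.0368  0.0795] y [-0.0625  0.0621]
 keeper x [-0.0139 -0.0024] y [-0.0108  0.011 ] z 0.0721
  wireL -7.2:69.4(-17.4) -2.0:69.3(-17.3) 2.3:70.2(-18.9) 7.5:70.1(-17.8) 12.9:68.3(-17.6) 16.8:69.4(-16.7) 21.2:71.2(-18.5) 27.6:69.9(-18.6) 32.9:69.8(-17.8) 38.5:70.8(-18.9) 43.8:72.7(-17.7) 47.3:72.9(-18.9) 
  wireR -7.6:69.8(16.5) -2.3:69.9(16.0) 1.7:69.2(16.4) 7.3:70.6(16.1) 13.6:70.2(16.5) 17.6:71.3(16.4) 23.1:71.3(16.3) 26.2:73.0(17.2) 45.7:73.2(18.0) 
  mid -12.4:73.4(-0.3) -7.6:74.5(1.0) -4.1:74.2(-0.6) 28.9:73.1(4.1) 31.7:73.0(1.8) 42.1:76.2(0.3) 48.0:77.6(2.2) 
30 12 [71.  72.6 73.6]
35 7 [69.1 73.2 74. ]
40 26 [70.2 75.1 76.2]
45 29 [65.  75.5 77.2]
50 16 [72.5 75.8 76.6]
55 26 [74.4 76.6 86. ]
60 74 [75.8 86.8 97.2]
65 7 [65.5 73.6 76. ]
70 5 [74.6 75.3 76.2]
75 7 [73.5 74.7 75.8]
80 5 [75.  76.  76.8]
85 5 [76.8 77.2 79.1]
90 9 [76.8 78.5 80.2]
95 3 [78.1 79.3 79.4]
```

The lever snapped flat: its surface is at 76 mm, and the curl at 80 mm. I press once more to confirm.

```bash
python3 -m handwheel '[{"claw":1,"x":0,"y":0,"z":-0.02,"ax":0,"ay":0,"az":0},{"claw":1,"x":0,"y":0,"z":-0.02,"ax":0,"ay":0,"az":0},{"claw":1,"x":0,"y":0,"z":-0.02,"ax":0,"ay":0,"az":0},{"claw":1,"x":0,"y":0,"z":-0.016,"ax":0,"ay":0,"az":0},{"claw":1,"x":0,"y":0,"z":0,"ax":0,"ay":0,"az":0},{"claw":1,"x":0,"y":0,"z":0,"ax":0,"ay":0,"az":0},{"claw":1,"x":0,"y":0,"z":0,"ax":0,"ay":0,"az":0},{"claw":1,"x":0,"y":0,"z":0,"ax":0,"ay":0,"az":0},{"claw":1,"x":0,"y":0,"z":0,"ax":0,"ay":0,"az":0},{"claw":1,"x":0,"y":0,"z":0,"ax":0,"ay":0,"az":0}]'
```

```text
time: 31.15
tcp_pos: [0.4618, 0.0535, 0.0714]
tcp_rot: [[-0.162, 0.987, 0.0], [0.987, 0.162, 0.0], [-0.0, 0.0, -1.0]]
force: [-4.7, -1.1, 11.6]
width: 0.0007
grip_force: 5.7
```

```bash
python3 -m handwheel '[{"claw":1,"x":0,"y":0,"z":0.2,"ax":0,"ay":0,"az":0},{"claw":1,"x":0,"y":0,"z":0.5,"ax":0,"ay":0,"az":0},{"claw":1,"x":0,"y":0,"z":0.8,"ax":0,"ay":0,"az":0},{"claw":1,"x":0,"y":0,"z":0.8,"ax":0,"ay":0,"az":0},{"claw":1,"x":0,"y":0,"z":0.8,"ax":0,"ay":0,"az":0},{"claw":1,"x":0,"y":-0.6,"z":0.8,"ax":0,"ay":0,"az":0},{"claw":1,"x":0,"y":-0.8,"z":0.5,"ax":0,"ay":0,"az":0},{"claw":1,"x":0,"y":-0.8,"z":0,"ax":0,"ay":0,"az":0},{"claw":1,"x":0,"y":-0.8,"z":0,"ax":0,"ay":0,"az":0},{"claw":1,"x":0,"y":0,"z":0,"ax":0,"ay":0,"az":0}]'
python3 - <<'E'
from h import *
nose('side16');prof('side16')
b=cv2.imread('pics/side16.png')[170:300,185:335]
cv2.imwrite('pics/s16.png',cv2.resize(b,None,fx=4.5,fy=4.5,interpolation=cv2.INTER_CUBIC))
E
```

```text
time: 32.15
tcp_pos: [0.4617, -0.023, 0.1814]
tcp_rot: [[-0.16, 0.987, 0.001], [0.987, 0.16, -0.0], [-0.001, 0.001, -1.0]]
force: [0.0, 0.2, -0.5]
width: 0.0001
grip_force: 0.0
tcp [-3.45, 13.79, 181.35] 0.0001 0.0 F mould 0.2 -0.0 -0.5 32.15
-30 1 [59. 59. 59.] -26 4 [59.  59.4 59.4] -22 1 [60.5 60.5 60.5] -20 1 [59.1 59.1 59.1] -16 1 [72.6 72.6 72.6] -14 21 [65.2 70.4 72.8] -12 11 [61.  70.7 73. ] -10 11 [59.1 69.5 73. ] -8 10 [70.6 72.  72.6] -6 9 [63.7 71.6 72.4] 
side16 top x [-0.0369  0.0796] y [-0.0625  0.0618]
 keeper x [-0.0143 -0.0011] y [-0.0114  0.0113] z 0.0718
  wireL -7.9:69.4(-18.2) -2.2:70.0(-18.0) 2.7:69.9(-18.0) 7.6:68.9(-17.9) 12.4:70.5(-18.0) 16.7:70.6(-19.2) 22.8:70.3(-17.6) 27.6:76.9(-17.1) 32.6:71.7(-18.2) 37.9:73.8(-18.9) 46.3:72.3(-17.4) 
  wireR -7.1:69.6(16.9) -1.7:69.3(17.0) 3.0:69.4(17.2) 7.2:70.0(17.1) 13.4:69.6(17.0) 18.1:69.4(17.3) 22.8:70.4(16.8) 26.4:75.0(16.7) 44.7:72.7(18.7) 46.4:72.9(17.4) 
  mid -12.9:72.8(0.1) -7.4:72.7(0.5) -3.2:72.3(-1.6) 29.0:72.8(1.4) 31.3:74.2(-0.6) 41.9:77.6(-1.4) 47.2:77.1(-0.6)
```

View pics/s16.png

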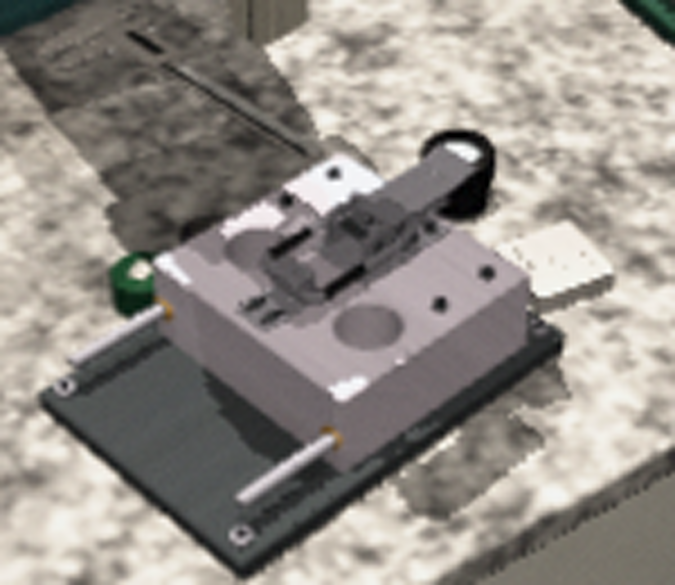

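The picture shows the lever flat with its end at (460,160), the loop taut from the keeper at (285,280), the mould shut, and the bystanders in place.

```bash
python3 -c "
from plant import job
print(job.job_done())"
```

```text
the job is handed in; nothing more can be done
None
```

The job is handed in: mould shut, loop seated under the keeper's lip, lever flat past centre and holding, robot clear at about 32 s; my first push mistakenly bore on the keeper (about 3 N) before I finished it on the outer face.

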